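Level the sprung puzzle shelf and hold it down

ROBOT

A 7-joint arm with a two-finger parallel gripper is mounted at the origin on the work surface. World frame = base frame: x ahead of the robot, y to its left, z up, the work surface at z = 0. Lengths are in m, angles in degrees, forces in N, time in s.
With the tool pointing down it reaches from about 0.425 to 0.875 m from the base axis. Payload 4.7 kg.
Tool frame: the origin (TCP) lies between the finger pads; the fingertips stand 14 mm ahead of it and the grasp point (between the pads) lies 5 mm behind it (env.tip_reach is the distance from the TCP to the fingertips, in m); z points along the fingers, y is the direction in which the jaws open and shut (so a half turn about z gives the same grasp; the last joint's range is limited). The gripper opens to 87 mm and grips with 3 to 60 N. Pads are 19 mm wide; open, the fingers measure 117 mm over their backs; the gripper's body (75 mm by 190 mm) begins 51 mm behind the grasp point.
Start: joints at [-71.786, 18.392, -4.016, 83.108, 1.295, 78.541, -3.26], TCP at [0.194, 0.62, 0.204] pointing down, gripper open.
Joint ranges: [-163.93, 163.93], [-17.29, 119.83], [-79.2, 71.16], [3.27, 140.29], [-89.18, 269.18], [5.43, 117.66], [-154.24, 154.24]. Speed limits (degrees/s): [147.25, 147.25, 180, 180, 180, 180, 180].

INTERFACE

Orientations are given as [roll, pitch, yaw] about the fixed x, y, z axes, in that order (R = Rz(yaw) Ry(pitch) Rx(roll)).
In Python, from cell import env gives the robot as it stands. The module is installed in compiled form; this text tells all that it offers.
- The arm moves only by the shell command python3 -m pendant 'ROWS' [FORCE]. ROWS is JSON, a list of rows, each an object of numbers: "rx", "ry", "rz": the turn, a rotation vector about the tool's x, y, z in degrees; "tx", "ty", "tz": the shift along the tool's x, y, z in mm; "jaw": the finger opening in mm, from 0 to 87. In form: [{"rx": .., "ry": .., "rz": .., "tx": .., "ty": .., "tz": .., "jaw": ..}, ...]. A call has 1 to 20 rows; each row shifts and turns the commanded pose from where the row before left it, along the tool's axes as they then stand; what a row does not reach is not made up. A row lasts 1/12 s, in which the tool goes at most 41.7 mm and 7.16 degrees, less where a joint would pass 70% of its speed; a pose out of reach is approached as far as the arm can. A call with a gripper value outside its range is refused whole. The fingers move at their own pace and stop on an object; FORCE is the grip in N (left out, the last holds). Time passes only in rows, so rows that do not move let the fingers close. It gives the time, the measured TCP pose, the force and the opening at its end, in the units of the state.
- env.get_obs(): the state, without advancing time (a new reading comes with each control period).
- env.read_camera(name): name is "side" or "top"; returns a dict with "img" (400x640x3 uint8, red, green, blue), "range_z" (400x640 float32, m along the optical axis (not along the pixel's ray), 0 where there is no reading), "vertical_fov" (degrees; the focal length in pixels is half the picture's height over the tangent of half this angle, whatever the lens; pixels are square), "cx", "cy" (the principal point, pixels), "distortion" ([k1, k2, p1, p2, k3] as OpenCV has them; the pictures are not rectified), "world_to_cam" (4x4, takes a point from world to camera coordinates). Camera axes: x right, y up, looking along -z (the intrinsics and any distortion apply to the point x, -y, -z); pixel columns grow to the right and rows downward; lengths in m; the calibration is good to about 2 mm. A picture is of the moment at which its call begins.
- env.sign_off(): hands the job in, once; it reports no verdict.
The state is a dict: "time_s": time; "qpos": joint angles; "joint_velocities": joint speeds; "effort": joint torques, N m; "tool_pos": TCP position; "tool_rot": TCP orientation; "force": force on the tool from outside, world axes, zero at the start; "wrist_torque": the same for the moment, N m; "grip_width": finger opening in m.
Only numpy, scipy, OpenCV 4.12 (cv2) and the standard library are available. Lean on these libraries where they do the work, as an engineer would, in place of code of your own. Each camera call takes 0.05 s, during which the arm holds its last target.

TASK

Stand the yellow spirit level lengthwise on the hinged oak shelf, within the white outline, then turn the shelf's black levelling-foot knob until the bubble sits centred between the two lines when you press down firmly on the level (a spring lifts the shelf off its foot whenever nobody presses). Finish still pressing the level down onto the shelf, the foot bearing on its metal pad and the bubble centred, and do not let go: the job ends while you hold it. Leave the dish, the loupe and the clock where they are.

Things in the scene. Friction and masses are not known exactly. Their poses are not given: they have to be found in the camera images.
- level_mid (a point): Centre (half-way up) of the yellow spirit level, a loose bar 200 mm long (its y axis), 26 mm wide (x), 44 mm high (z up; underside 22 mm below this point, flat end tops 22 mm above), about 0.3 kg, standing on the bench on its underside at the start. Gripped across its width at the middle it balances.
- level: The whole spirit level; origin at the centre of its underside, axes as level_mid. The middle 54 mm has clear side cheeks (26 mm over all, may be gripped) around a dark green vial, seen from above and the sides. The two solid ends bear black rubber press patches on top, centred 63.5 mm either side of the middle. It may stand on the shelf either way round.
- bubble (a joint): Position (m) of the pale bubble (12 mm long) along the level's own y axis; 0 is centred between the two black lines (17 mm apart), so within +-2.5 mm it lies wholly between them; stops at +-15 mm. It moves towards the higher end, 0.55 mm per mrad of tilt along the level's length, and settles in about 1.5 s.
- shelf_spot (a point): Centre of the white outline (42 x 210 mm) on the top of the hinged oak shelf, where the level is to stand; y runs along the shelf towards its hinge, z is square to its face. Top about 64 mm above the bench when level. The hinge axis is 135 mm from here towards +y, at the height of the shelf's underside; the knob's axis is 185 mm towards -y.
- shelf: The shelf: 110 mm wide (x), 360 mm long (y), 14 mm thick; origin on the hinge axis. A spring lifts its foot end to a stop 35 mrad (2 degrees) above level, with or without the level on it; about 3 to 6 N down on the level sinks it until the foot meets its pad, and 8 to 20 N on the level's middle or its end nearer the foot holds it there firmly.
- knob_grip (a point): Point on the axis of the black round levelling-foot knob, at the height to grip it. The knob is 44 mm in diameter and 34 mm high; its top is 16 mm above this point, its underside 18 mm below, 12 mm clear of the shelf's top. It stands on the shelf's free end and rides up and down with it.
- foot_knob (a joint): Knob angle (rad), growing clockwise seen from above, range -2.4 to 2.4; stiff (0.15 N m), stays where left. Clockwise screws the foot down 4 mm per rad, so the pressed shelf's foot end rises 12.5 mrad per rad and the bubble moves 6.9 mm per rad towards the foot. The level angle differs from start to start: the first pressed reading is 5 to 10 mm off, either way.
- foot: The foot itself under the shelf's free end, straight below the knob: rubber disc 22 mm in diameter and 5 mm thick on a steel screw; origin at the centre of its underside.
- pad_thin: Brass pad 50 x 50 x 6 mm, fixed; origin at the centre of its underside. One of the two pads lies under the foot, the other lies spare farther along the base board, under the shelf.
- pad_thick: Copper pad 50 x 50 x 15 mm, fixed; origin at the centre of its underside. See pad_thin.
- dish: White porcelain dish of wooden corner pieces, 130 mm across, 28 mm high; origin at the centre of its underside. Leave alone.
- loupe: Round brass-rimmed glass loupe with a wooden handle (lens rim 72 mm across, 10 mm high; handle along its x to 120 mm, 15 mm high); origin under the centre of the lens. Leave alone.
- clock: Nickel-plated round desk clock, 110 mm wide, 100 mm high; origin at the centre of its underside. Leave alone.
Things that resemble listed ones, but are neither listed nor needed, are in the scene too. Of the things that look like the level, take the one that is farthest to the robot's left at the start.

How it is judged:
By the outcome, as a careful person would: the job done as asked, in the order asked, and still so for the second after the job is handed in, while the arm keeps its last pose, push and grip.
It also fails if it takes over 64 s, if anything falls off the work surface, if the arm or the gripper's body presses on something with over 40 N, if the wrist force passes 120 N, or if a joint passes its speed limit or range.

## Working session

There is one attempt and no reset: what is moved stays moved. The work goes in short steps, Python scripts to look and compute and a shell command to move; the robot and the scene stay as the last step left them, time stands still between calls to the robot, and variables do not carry over. Pictures are saved under pics/ and viewed, and the job is handed in when it is done.

```bash
mkdir -p pics; ls
cat > h.py <<'E'
import numpy as np, cv2
from cell import env
def cam(n): return env.read_camera(n)
def K(c):
    h=c["img"].shape[0]; f=h/2/np.tan(np.radians(c["vertical_fov"])/2)
    return np.array([[f,0,c["cx"]],[0,f,c["cy"]],[0,0,1]]),np.array(c["distortion"],float)
def px2w(c,u,v,z=None):
    "pixel->world; z given: intersect plane z, else depth"
    k,d=K(c); p=cv2.undistortPoints(np.array([[[u,v]]],float),k,d)[0,0]
    M=np.linalg.inv(np.array(c["world_to_cam"])); ray=np.array([p[0],-p[1],-1.0])
    o=M[:3,3]; r=M[:3,:3]@ray
    if z is None: s=float(c["range_z"][int(round(v)),int(round(u))])
    else: s=(z-o[2])/r[2]
    return o+s*r
def w2px(c,P):
    P=np.atleast_2d(P); k,d=K(c); M=np.array(c["world_to_cam"]); q=P@M[:3,:3].T+M[:3,3]
    q=q*[1,-1,-1]; return cv2.projectPoints(q,np.zeros(3),np.zeros(3),k,d)[0][:,0]
def save(c,name,box=None,s=1):
    im=c["img"][:,:,::-1]
    if box: im=im[box[1]:box[3],box[0]:box[2]]
    if s!=1: im=cv2.resize(im,None,fx=s,fy=s,interpolation=cv2.INTER_CUBIC)
    cv2.imwrite("pics/"+name+".png",im)
E
python3 - <<'E'
from h import *
import pickle
for n in("side","top"):
    c=cam(n); save(c,n+"0"); pickle.dump(c,open(n+"0.pkl","wb")); print(n,c["vertical_fov"],c["distortion"],np.linalg.inv(c["world_to_cam"])[:3,3])
print(env.get_obs(),env.tip_reach)
E
```

```text
pics
side 55.74725005575685 [-0.04081096  0.          0.          0.          0.        ] [-0.05223523 -0.9248624   0.82062475]
top 54.50563619001546 [-0.0796351  0.         0.         0.         0.       ] [ 0.27763353 -0.05483603  1.29343813]
{'time_s': 0.1, 'qpos': array([-71.78720879,  18.43301792,  -4.01481525,  83.1682889 ,
         1.29504223,  78.54134349,  -3.26061678]), 'joint_velocities': array([ 0.09449865,  0.00924435,  0.0243062 , -0.27848044, -0.01243268,
       -0.17406833,  0.04454126]), 'effort': array([-2.51160330e-06, -4.92571807e+01, -4.05522231e-01, -3.13398600e+01,
       -6.40432583e-02,  3.95042938e-02,  8.61515309e-05]), 'tool_pos': array([0.19432776, 0.61971425, 0.20328786]), 'tool_rot': array([-1.79902582e+02,  5.80304632e-03,  1.62595528e+02]), 'force': array([-0.16130192,  0.0644489 , -0.18801101]), 'wrist_torque': array([ 0.00261572,  0.03554159, -0.03153926]), 'grip_width': 0.0869185118868622} 0.014
```

View pics/side0.png

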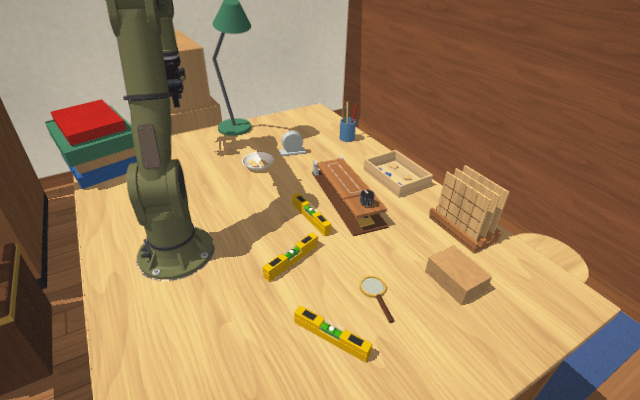

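View pics/top0.png

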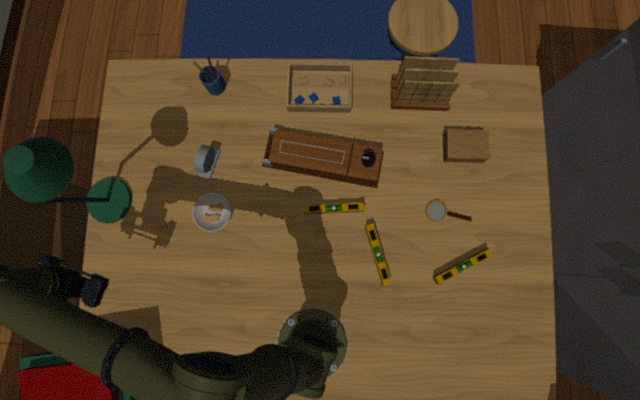

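The candidates for the level in the top view are A at (334,208), B at (378,254) and C at (463,266). Image left is +y, the robot's left, so A should be the farthest left. The shelf is at (325,155), with its knob at (368,158) and its hinge on the left. I'll check A with positions and a close crop.

Run:
```python
from h import *
import pickle
c=pickle.load(open("top0.pkl","rb")); s=pickle.load(open("side0.pkl","rb"))
for n,p in dict(A=(334,208),B=(378,254),C=(463,266),knob=(368,155)).items(): print(n,px2w(c,*p).round(4))
save(c,"t0c",(250,115,400,225),5)
save(s,"s0c",(280,140,400,240),6)
```

```text
A [ 0.4369 -0.0589  0.0373]
B [ 0.2916 -0.2026  0.0426]
C [ 0.259  -0.4748  0.044 ]
knob [ 0.5943 -0.1605  0.1226]
```

View pics/t0c.png

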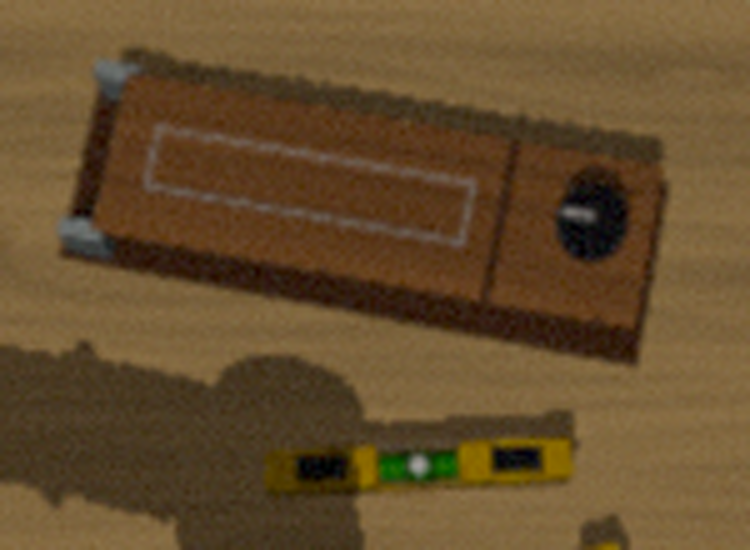

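View pics/s0c.png

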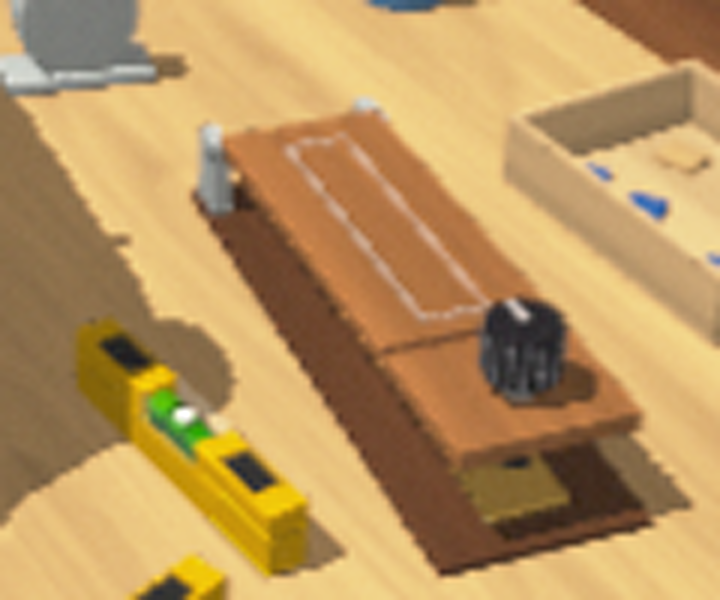

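Run:
```python
from h import *
import pickle
c=pickle.load(open("top0.pkl","rb")); s=pickle.load(open("side0.pkl","rb"))
def cloud(c,box):
    v,u=np.mgrid[box[1]:box[3],box[0]:box[2]]
    k,d=K(c); p=cv2.undistortPoints(np.stack([u.ravel(),v.ravel()],1).astype(float)[:,None],k,d)[:,0]
    z=c["range_z"][box[1]:box[3],box[0]:box[2]].ravel()
    M=np.linalg.inv(c["world_to_cam"]); q=np.c_[p[:,0],-p[:,1],-np.ones(len(p))]*z[:,None]
    return q@M[:3,:3].T+M[:3,3], c["img"][box[1]:box[3],box[0]:box[2]].reshape(-1,3), np.c_[u.ravel(),v.ravel()]
for n,cc,box in(("top",c,(295,195,372,220)),("side",s,(285,185,335,240))):
    P,C,U=cloud(cc,box)
    hsv=cv2.cvtColor(C[None],cv2.COLOR_RGB2HSV)[0]
    m=(P[:,2]>0.030)&(P[:,2]<0.055)
    Q=P[m]; print(n,m.sum(),"z",np.percentile(Q[:,2],[5,50,95]).round(4))
    r=cv2.minAreaRect((Q[:,:2]*1000).astype(np.float32)); print(r, cv2.boxPoints(r).round(1).tolist())
# outline corners top view
px=[(158,125),(475,180),(462,243),(147,188)]
loc={}
for n,cc,off,sc,pp in(("top",c,(250,115),5,[(158,125),(475,180),(462,243),(147,188)]),("side",s,(280,140),6,[(345,135),(488,300),(425,317),(292,150)])):
    W=[]
    for i,(a,b) in enumerate(pp):
        u,v=off[0]+(a+.5)/sc-.5,off[1]+(b+.5)/sc-.5
        # outline +-105 along y; z
        zz=0.0645+0.035*(135-(105 if i in(0,3) else -105))/1000
        W.append(px2w(cc,u,v,zz))
    W=np.array(W); print(n,W.round(4).tolist(),W.mean(0).round(4)); d=(W[0]+W[3]-W[1]-W[2])[:2]; print("len",np.linalg.norm(d)/2,"yaw",np.degrees(np.arctan2(-d[0],d[1])))
# knob
P,C,U=cloud(c,(350,140,390,175)); m=(P[:,2]>0.108)&(P[:,2]<0.14); print("knob top",m.sum(),np.median(P[m],0),(P[m].min(0)+P[m].max(0))/2)
P,C,U=cloud(s,(350,180,385,215)); m=(P[:,2]>0.115)&(P[:,2]<0.14); print("knob side",m.sum(),np.median(P[m],0),(P[m].min(0)+P[m].max(0))/2)
# shelf plane
P,C,U=cloud(c,(270,125,350,180)); m=(P[:,2]>0.055)&(P[:,2]<0.085); Q=P[m]; A=np.c_[Q[:,:2],np.ones(len(Q))]; f=np.linalg.lstsq(A,Q[:,2],rcond=None)[0]; print(f, m.sum(), np.std(A@f-Q[:,2]))
```

```text
top 501 z [0.0357 0.0431 0.0478]
((438.331787109375, -57.12915802001953), (26.58517837524414, 199.0752716064453), 3.8034467697143555) [[418.5, 41.29999923706055], [431.70001220703125, -157.3000030517578], [458.20001220703125, -155.60000610351562], [445.0, 43.099998474121094]]
side 486 z [0.0327 0.0429 0.0459]
((429.2706298828125, -87.70625305175781), (246.16505432128906, 101.783935546875), 69.8705825805664) [[339.1000061035156, -185.8000030517578], [434.70001220703125, -220.8000030517578], [519.4000244140625, 10.300000190734863], [423.79998779296875, 45.400001525878906]]
top [[0.656, 0.1198, 0.0656], [0.6207, -0.089, 0.0729], [0.5786, -0.0814, 0.0729], [0.613, 0.1251, 0.0656]] [0.6171 0.0186 0.0692]
len 0.2106073698971543 yaw -9.529408556958131
side [[0.6541, 0.1169, 0.0656], [0.6209, -0.0868, 0.0729], [0.5797, -0.0833, 0.0729], [0.6144, 0.1175, 0.0656]] [0.6173 0.0161 0.0692]
len 0.20505732748362618 yaw -9.529702643050644
knob top 167 [ 0.58452964 -0.16081603  0.1210459 ] [ 0.58438391 -0.16097247  0.11765238]
knob side 99 [ 0.58255774 -0.16922554  0.12127135] [ 0.58465838 -0.16751659  0.11970677]
[-0.00030992 -0.03705145  0.06936084] 2666 0.0026009173411813374
```

Candidates: A at (334,208) is at y = -0.06, B at (378,254) is at y = -0.20 and C at (463,266) is at y = -0.47. A is the farthest left, and the crop shows it is a yellow level with a green vial, so I take A. It is at (0.438, -0.057) with yaw +3.8°. The shelf spot is at (0.617, 0.018) with yaw -9.6°, and the knob at (0.585, -0.165). First I turn the tool by 68.8°, then travel at z ≈ 0.2.

```bash
python3 -m pendant '[{"rz":6.88},{"rz":6.88},{"rz":6.88},{"rz":6.88},{"rz":6.88},{"rz":6.88},{"rz":6.88},{"rz":6.88},{"rz":6.88},{"rz":6.88}]'
python3 -m pendant '[{"tx":-35,"ty":19},{"tx":-35,"ty":19},{"tx":-35,"ty":19},{"tx":-35,"ty":19},{"tx":-35,"ty":19},{"tx":-34.6,"ty":17.8},{"tx":-34.6,"ty":17.8},{"tx":-34.6,"ty":17.8},{"tx":-34.6,"ty":17.8},{"tx":-34.6,"ty":17.8},{"tx":-34.6,"ty":17.8},{"tx":-34},{"tx":-34},{"tx":-34},{"tx":-34},{"tx":-34},{"tx":-34},{"tx":-34},{"tx":-34},{"tx":-34}]'
cat >> h.py <<'E'
def go(x,y,z,yaw=None):
    "rz first, then shift in the turned tool frame (mm)"
    from scipy.spatial.transform import Rotation as R
    o=env.get_obs(); p=o["tool_pos"]; e=o["tool_rot"]; T=R.from_euler("xyz",e,degrees=True)
    y0=e[2] if yaw is None else yaw
    dz=-((y0-e[2]+180)%360-180)
    T2=T*R.from_euler("z",dz,degrees=True)
    d=T2.inv().apply(np.array([x,y,z])-p)*1000
    print("t",o["time_s"],"pos",p.round(4),"rot",e.round(2),"F",o["force"].round(1),"w",round(o["grip_width"]*1000,1),"q",o["qpos"].round(1)); print("rz %.2f then tx %.1f ty %.1f tz %.1f"%(dz,*d))
E
python3 -c "
from h import *
go(0.438,-0.057,0.10,93.8)
c=cam('top'); save(c,'t1',(250,115,410,235),5); s=cam('side'); save(s,'s1',(250,130,410,250),5)"
```

```text
t 0.1 pos [0.1943 0.6197 0.2033] rot [-1.799e+02  1.000e-02  1.626e+02] F [-0.2  0.1 -0.2] w 86.9 q [-71.8  18.4  -4.   83.2   1.3  78.5  -3.3]
rz 68.80 then tx -691.2 ty 198.3 tz 104.3invalid input at $[0]: expected keys rx, ry, rz, tx, ty, tz, jaw
invalid input at $[0]: expected keys rx, ry, rz, tx, ty, tz, jaw
```

```bash
python3 -m pendant '[{"rx":0,"ry":0,"rz":6.88,"tx":0,"ty":0,"tz":0,"jaw":87},{"rx":0,"ry":0,"rz":6.88,"tx":0,"ty":0,"tz":0,"jaw":87},{"rx":0,"ry":0,"rz":6.88,"tx":0,"ty":0,"tz":0,"jaw":87},{"rx":0,"ry":0,"rz":6.88,"tx":0,"ty":0,"tz":0,"jaw":87},{"rx":0,"ry":0,"rz":6.88,"tx":0,"ty":0,"tz":0,"jaw":87},{"rx":0,"ry":0,"rz":6.88,"tx":0,"ty":0,"tz":0,"jaw":87},{"rx":0,"ry":0,"rz":6.88,"tx":0,"ty":0,"tz":0,"jaw":87},{"rx":0,"ry":0,"rz":6.88,"tx":0,"ty":0,"tz":0,"jaw":87},{"rx":0,"ry":0,"rz":6.88,"tx":0,"ty":0,"tz":0,"jaw":87},{"rx":0,"ry":0,"rz":6.88,"tx":0,"ty":0,"tz":0,"jaw":87}]'
python3 -c "
from h import *
go(0.30,0.45,0.20,93.8)"
```

```text
time_s: 1.03
tool_pos: [0.1944, 0.6201, 0.204]
tool_rot: [-180.0, 0.0, 93.5]
force: [-0.3, -0.7, -0.1]
grip_width: 0.0873
t 1.0333 pos [0.1944 0.6201 0.204 ] rot [-1.7999e+02  3.0000e-02  9.3460e+01] F [-0.3 -0.7 -0.1] w 87.3 q [-78.8  18.2   4.9  83.4  -1.6  78.4 -70.4]
rz -0.34 then tx -176.7 ty 94.1 tz 4.0
```

```bash
python3 -m pendant '[{"rx":0,"ry":0,"rz":0,"tx":-35,"ty":19,"tz":0,"jaw":87},{"rx":0,"ry":0,"rz":0,"tx":-35,"ty":19,"tz":0,"jaw":87},{"rx":0,"ry":0,"rz":0,"tx":-35,"ty":19,"tz":0,"jaw":87},{"rx":0,"ry":0,"rz":0,"tx":-35,"ty":19,"tz":0,"jaw":87},{"rx":0,"ry":0,"rz":0,"tx":-35,"ty":19,"tz":0,"jaw":87},{"rx":0,"ry":0,"rz":0,"tx":-35,"ty":18,"tz":0,"jaw":87},{"rx":0,"ry":0,"rz":0,"tx":-35,"ty":18,"tz":0,"jaw":87},{"rx":0,"ry":0,"rz":0,"tx":-35,"ty":18,"tz":0,"jaw":87},{"rx":0,"ry":0,"rz":0,"tx":-35,"ty":18,"tz":0,"jaw":87},{"rx":0,"ry":0,"rz":0,"tx":-35,"ty":18,"tz":0,"jaw":87},{"rx":0,"ry":0,"rz":0,"tx":-35,"ty":18,"tz":0,"jaw":87},{"rx":0,"ry":0,"rz":0,"tx":-34,"ty":0,"tz":0,"jaw":87},{"rx":0,"ry":0,"rz":0,"tx":-34,"ty":0,"tz":0,"jaw":87},{"rx":0,"ry":0,"rz":0,"tx":-34,"ty":0,"tz":0,"jaw":87},{"rx":0,"ry":0,"rz":0,"tx":-34,"ty":0,"tz":0,"jaw":87},{"rx":0,"ry":0,"rz":0,"tx":-34,"ty":0,"tz":0,"jaw":87},{"rx":0,"ry":0,"rz":0,"tx":-34,"ty":0,"tz":0,"jaw":87},{"rx":0,"ry":0,"rz":0,"tx":-34,"ty":0,"tz":0,"jaw":87},{"rx":0,"ry":0,"rz":0,"tx":-34,"ty":0,"tz":0,"jaw":87},{"rx":0,"ry":0,"rz":0,"tx":-34,"ty":0,"tz":0,"jaw":87}]'
python3 -c "
from h import *
go(0.438,-0.057,0.10,93.8)
s=cam('side'); save(s,'s1',(230,110,430,260),4)
"
```

```text
time_s: 2.7
tool_pos: [0.4425, -0.0575, 0.2043]
tool_rot: [180.0, -0.0, 93.8]
force: [1.1, 0.6, 1.3]
grip_width: 0.0867
t 2.7 pos [ 0.4425 -0.0575  0.2043] rot [ 1.7996e+02 -5.0000e-02  9.3800e+01] F [1.1 0.6 1.3] w 86.7 q [-41.9 -11.2  41.3 111.6   7.5  76.9   0.9]
rz -0.00 then tx 0.7 ty -4.5 tz 104.3
```

View pics/s1.png

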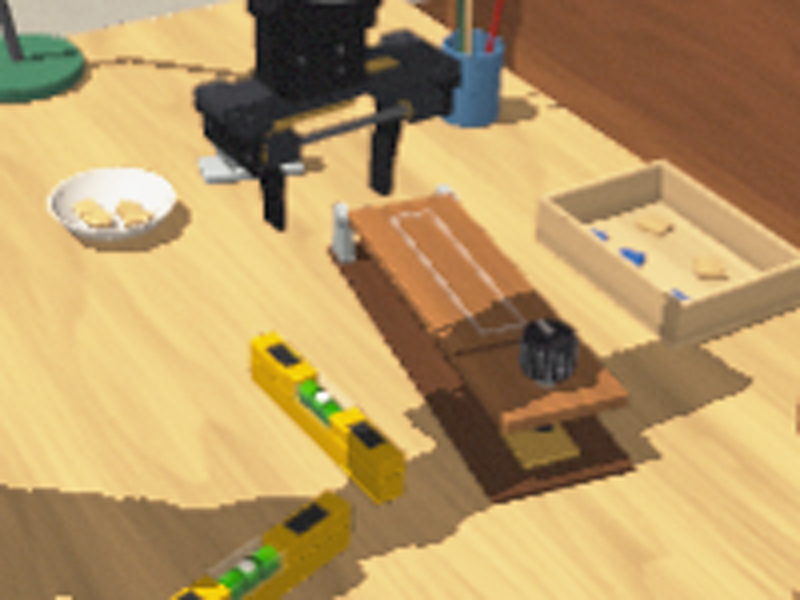

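The side view shows level A clear at crop (325,415), i.e. pixel (311,214), and the gripper high above it. I'll check the pose by overlaying the predicted boxes.

```bash
cat >> h.py <<'E'
def rect(cx,cy,yaw,L,Wd,z,tilt=0):
    a=np.radians(yaw); ex=np.array([np.cos(a),np.sin(a)]); ey=np.array([-np.sin(a),np.cos(a)])
    return np.array([[*(np.array([cx,cy])+i*Wd/2*ex+j*L/2*ey),z-tilt*j*L/2] for i,j in((1,1),(1,-1),(-1,-1),(-1,1))])
def draw(c,rects,name,box,s):
    im=cv2.resize(c["img"][box[1]:box[3],box[0]:box[2],::-1],None,fx=s,fy=s,interpolation=cv2.INTER_CUBIC)
    for r,col in rects:
        p=((w2px(c,r)-[box[0],box[1]]+.5)*s-.5)
        cv2.polylines(im,[np.round(p).astype(np.int32)],True,col,1)
    cv2.imwrite("pics/"+name+".png",im)
E
python3 - <<'E'
from h import *
import pickle
c=pickle.load(open("top0.pkl","rb")); s=pickle.load(open("side0.pkl","rb"))
R=[(rect(.438,-.057,3.8,.2,.026,.044),(0,0,255)),(rect(.438,-.057,3.8,.2,.026,.0),(255,0,0)),(rect(.6172,.0175,-9.6,.21,.042,.0688,.035),(0,255,255)),(rect(.5863,-.165,-9.6,.044,.044,.122),(255,0,255))]
draw(c,R,"t0o",(250,115,400,225),5); draw(s,R,"s0o",(280,140,400,240),6)
E
```

```text
(no output)
```

View pics/t0o.png

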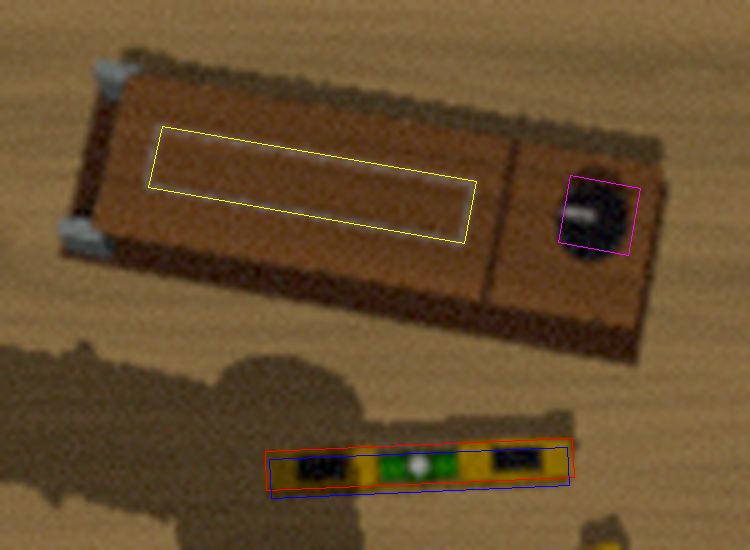

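View pics/s0o.png

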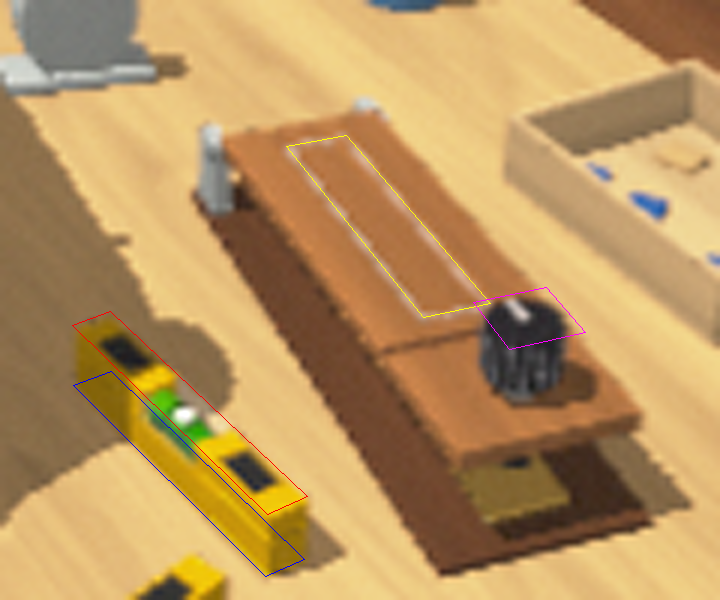

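The overlay fits within about 1 px, with the side view suggesting 1–2 mm more toward -y and a yaw of about 3°. I'll descend and grip.

```bash
python3 -m pendant '[{"rx":0,"ry":0,"rz":0.8,"tx":-0.8,"ty":-4.5,"tz":30,"jaw":87},{"rx":0,"ry":0,"rz":0,"tx":0,"ty":0,"tz":35,"jaw":87},{"rx":0,"ry":0,"rz":0,"tx":0,"ty":0,"tz":35,"jaw":87},{"rx":0,"ry":0,"rz":0,"tx":0,"ty":0,"tz":35,"jaw":87},{"rx":0,"ry":0,"rz":0,"tx":0,"ty":0,"tz":25,"jaw":87},{"rx":0,"ry":0,"rz":0,"tx":0,"ty":0,"tz":15,"jaw":87},{"rx":0,"ry":0,"rz":0,"tx":0,"ty":0,"tz":7,"jaw":70}]' 25
python3 -c "
from h import *
go(0.438,-0.0585,0.022,93)
c=cam('top'); save(c,'t2',(280,170,400,260),6);c=cam('side'); save(c,'s2',(260,160,380,250),6)"
```

```text
time_s: 3.33
tool_pos: [0.4362, -0.0569, 0.02]
tool_rot: [-179.8, 0.0, 93.0]
force: [-1.0, -0.6, -0.1]
grip_width: 0.0847
t 3.3333 pos [ 0.4362 -0.0569  0.02  ] rot [-1.7976e+02  5.0000e-02  9.2990e+01] F [-1.  -0.6 -0.1] w 84.7 q [-41.2   3.8  46.7 124.6  -3.3  53.1  10.5]
rz -0.01 then tx -1.7 ty 1.7 tz -2.0
```

View pics/s2.png

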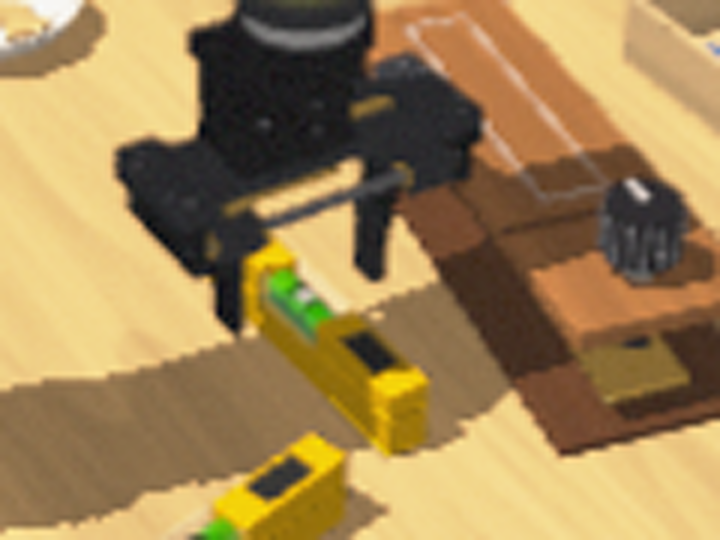

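Run:
```python
from h import *
o=env.get_obs(); p=o["tool_pos"]
c=cam('side')
a=np.radians(93); ty=np.array([np.sin(a),-np.cos(a),0]);
for z in(.006,):
  for k in(-.0585,-.043,.043,.0585): print(((w2px(c,p*[1,1,0]+[0,0,z]+ty*k)[0]-[260,160]+.5)*6-.5).round())
tx=np.array([np.cos(a),np.sin(a),0])
L=np.array([.438,-.0585,0])
for k in(-.1,-.027,0,.027,.1): print(k,((w2px(c,L+[0,0,.044]+tx*k)[0]-[260,160]+.5)*6-.5).round())
draw(c,[(rect(.438,-.0585,3,.2,.026,.044),(0,0,255)),(rect(.438,-.0585,3,.2,.026,.0),(255,0,0)),(rect(.438,-.0585,3,.054,.026,.044),(255,0,0))],"s2o",(260,160,380,250),6)
```

```text
[213. 375.]
[237. 366.]
[366. 315.]
[388. 306.]
-0.1 [406. 387.]
-0.027 [331. 314.]
0 [305. 288.]
0.027 [279. 263.]
0.1 [214. 199.]
```

View pics/s2o.png

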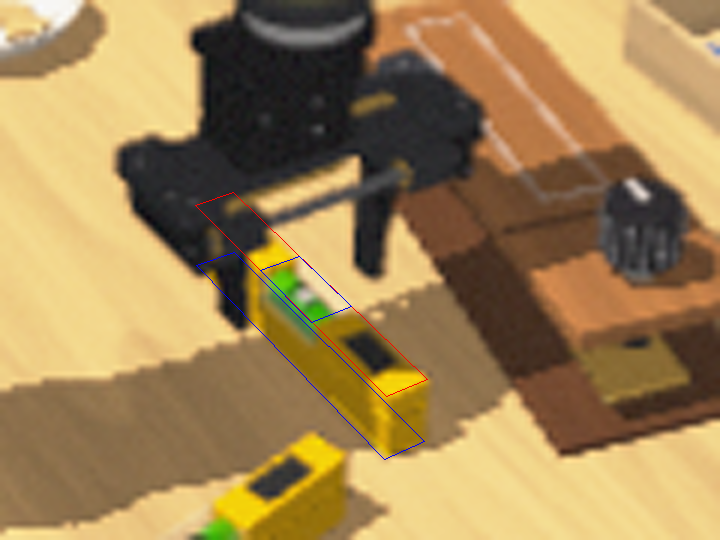

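View pics/t2.png

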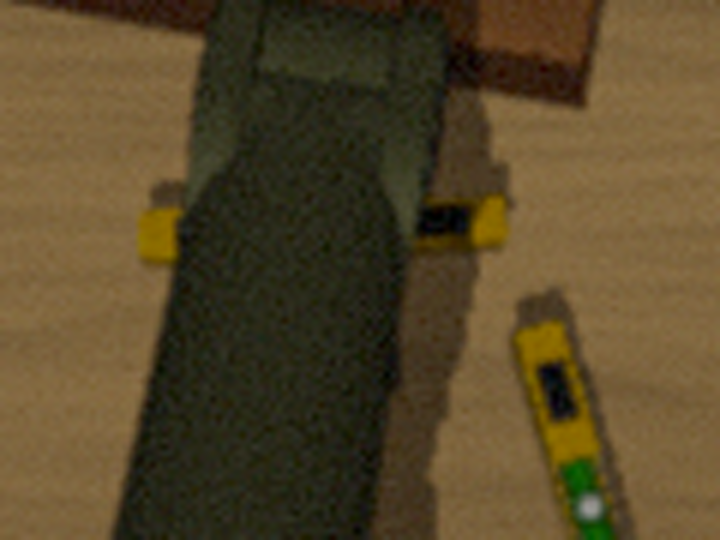

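Run:
```python
from h import *
c=cam('side'); go(.438,-.0585,.022,93)
save(c,"s3",(260,160,380,250),6)
for a,b in [(232,318),(232,305),(228,280),(368,268),(370,240),(300,297),(400,440),(330,330)]:
    print((a,b),px2w(c,260+a/6,160+b/6).round(4))
```

```text
t 3.5333 pos [ 0.4392 -0.0568  0.0231] rot [ 1.7992e+02 -1.0000e-02  9.3000e+01] F [ 0.1 -0.3  0.5] w 73.5 q [-41.2   3.5  46.7 124.3  -3.2  53.2  10.4]
rz -0.00 then tx -1.6 ty -1.3 tz 1.1
(232, 318) [ 0.3906 -0.0645  0.0434]
(232, 305) [ 0.3908 -0.0643  0.0522]
(228, 280) [ 0.3919 -0.0579  0.0646]
(368, 268) [ 0.478  -0.0624  0.0441]
(370, 240) [ 0.4777 -0.0642  0.065 ]
(300, 297) [ 0.4335 -0.0637  0.0411]
(400, 440) [ 0.4409 -0.1605  0.008 ]
(330, 330) [ 0.4322 -0.0994  0.0435]
```

View pics/s3.png

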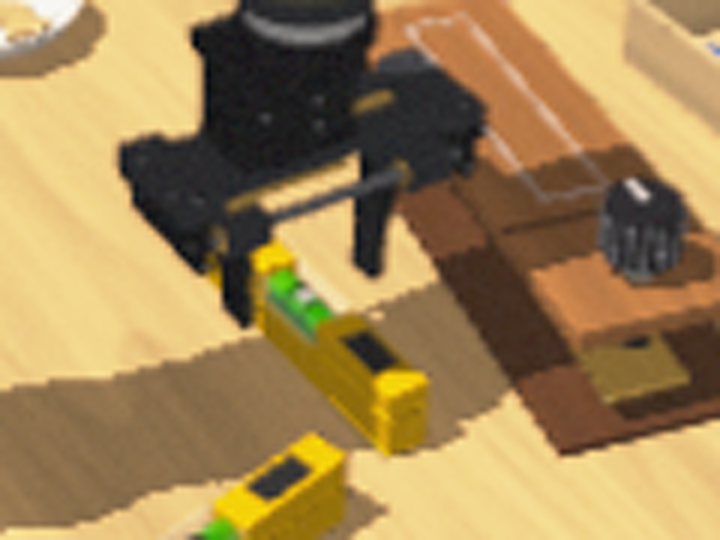

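Run:
```python
from h import *
import pickle
c=pickle.load(open("side0.pkl","rb"))
p=np.array([.4425,-.0575,0]);a=np.radians(93.8); ty=np.array([np.sin(a),-np.cos(a),0])
for z in(.18,.19,.2,.21,.22,.23):print(z,[((w2px(c,p+[0,0,z]+k*ty)[0]-[230,110])*4).round() for k in(-.05,.05)])
p=np.array([.4392,-.0568,0])
for z in(.0,.01,.02,.03,.04,.05):print(z,[((w2px(c,p+[0,0,z]+k*ty)[0]-[260,160])*6).round() for k in(-.043,.043)])
```

```text
0.18 [array([273., 270.]), array([380., 233.])]
0.19 [array([273., 259.]), array([380., 222.])]
0.2 [array([272., 248.]), array([380., 211.])]
0.21 [array([272., 237.]), array([381., 200.])]
0.22 [array([272., 225.]), array([381., 189.])]
0.23 [array([272., 214.]), array([381., 178.])]
0.0 [array([238., 371.]), array([365., 319.])]
0.01 [array([238., 357.]), array([365., 305.])]
0.02 [array([238., 343.]), array([366., 291.])]
0.03 [array([237., 329.]), array([366., 278.])]
0.04 [array([237., 315.]), array([367., 264.])]
0.05 [array([237., 301.]), array([367., 249.])]
```

Vision, both depth and projection, puts the fingertips about 28 mm higher than tool_pos and tip_reach imply. I'll check by descending gently beside the level and watching the force.

```bash
python3 -m pendant '[{"rx":0,"ry":0,"rz":0,"tx":-1.6,"ty":-1.3,"tz":4,"jaw":80},{"rx":0,"ry":0,"rz":0,"tx":0,"ty":0,"tz":3,"jaw":80},{"rx":0,"ry":0,"rz":0,"tx":0,"ty":0,"tz":1,"jaw":80},{"rx":0,"ry":0,"rz":0,"tx":0,"ty":0,"tz":0,"jaw":80}]'
python3 -m pendant '[{"rx":0,"ry":0,"rz":0,"tx":0,"ty":0,"tz":1.5,"jaw":80},{"rx":0,"ry":0,"rz":0,"tx":0,"ty":0,"tz":0,"jaw":80}]'
python3 -m pendant '[{"rx":0,"ry":0,"rz":0,"tx":0,"ty":0,"tz":1.5,"jaw":80},{"rx":0,"ry":0,"rz":0,"tx":0,"ty":0,"tz":0,"jaw":80}]'
```

```text
time_s: 3.87
tool_pos: [0.4372, -0.0585, 0.0143]
tool_rot: [180.0, -0.0, 93.0]
force: [1.0, -0.3, 0.3]
grip_width: 0.0796
time_s: 4.03
tool_pos: [0.4371, -0.0585, 0.0127]
tool_rot: [180.0, -0.0, 93.0]
force: [-1.0, -0.2, 0.4]
grip_width: 0.0795
time_s: 4.2
tool_pos: [0.437, -0.0585, 0.0111]
tool_rot: [-180.0, -0.0, 93.0]
force: [-0.6, 0.5, 0.6]
grip_width: 0.0798
```

There is no contact with the claimed tip at -3 mm, so vision is right: the real tips sit about 12 mm above the reported TCP. I'll keep lowering, watching the force.

```bash
python3 -m pendant '[{"rx":0,"ry":0,"rz":0,"tx":0,"ty":0,"tz":3,"jaw":80},{"rx":0,"ry":0,"rz":0,"tx":0,"ty":0,"tz":3,"jaw":80},{"rx":0,"ry":0,"rz":0,"tx":0,"ty":0,"tz":0,"jaw":80}]'
python3 - <<'E'
from h import *
c=cam('side'); save(c,"s4",(260,160,380,250),6); go(.438,-.0585,0,93)
for a,b in [(232,340),(232,350),(232,360),(368,285),(368,295),(368,305)]:
    print((a,b),px2w(c,260+a/6,160+b/6).round(4))
E
```

```text
time_s: 4.45
tool_pos: [0.4366, -0.0585, 0.0046]
tool_rot: [-179.9, 0.0, 93.0]
force: [0.3, -0.5, 0.3]
grip_width: 0.0799
t 4.5 pos [ 0.4367 -0.0586  0.0048] rot [-1.7995e+02  1.0000e-02  9.2990e+01] F [ 0.1  0.7 -0.4] w 80.0 q [-40.4   5.8  46.8 125.3  -5.4  50.9  12.6]
rz -0.01 then tx 0.1 ty 1.3 tz 4.8
(232, 340) [ 0.3874 -0.0702  0.0332]
(232, 350) [ 0.3874 -0.0701  0.0261]
(232, 360) [ 0.3963 -0.0526  0.0026]
(368, 285) [ 0.4775 -0.0638  0.0331]
(368, 295) [ 0.4803 -0.0594  0.0218]
(368, 305) [ 4.898e-01 -4.430e-02  4.000e-04]
```

View pics/s4.png

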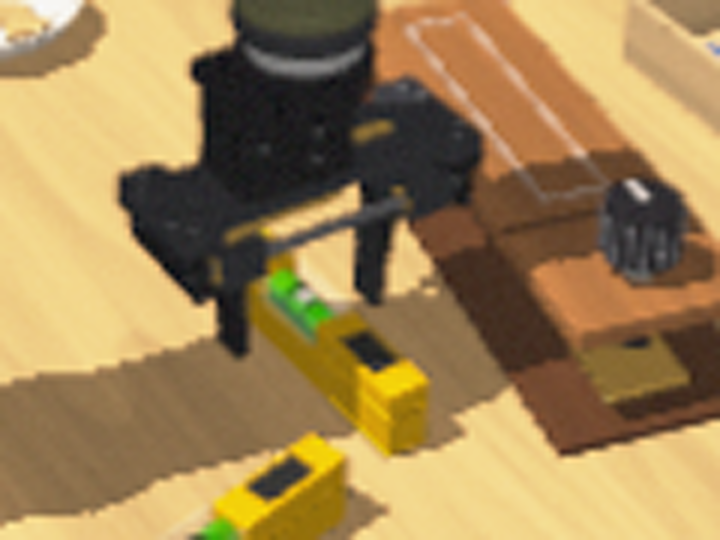

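The tips are at z ≈ 0.022 with the TCP at 0.005, an offset of about +17 mm. I'll go 12 mm lower and close.

```bash
python3 -m pendant '[{"rx":0,"ry":0,"rz":0,"tx":0,"ty":1.3,"tz":4,"jaw":70},{"rx":0,"ry":0,"rz":0,"tx":0,"ty":0,"tz":4,"jaw":60},{"rx":0,"ry":0,"rz":0,"tx":0,"ty":0,"tz":3.5,"jaw":45},{"rx":0,"ry":0,"rz":0,"tx":0,"ty":0,"tz":0,"jaw":20},{"rx":0,"ry":0,"rz":0,"tx":0,"ty":0,"tz":0,"jaw":20},{"rx":0,"ry":0,"rz":0,"tx":0,"ty":0,"tz":0,"jaw":20},{"rx":0,"ry":0,"rz":0,"tx":0,"ty":0,"tz":0,"jaw":20},{"rx":0,"ry":0,"rz":0,"tx":0,"ty":0,"tz":0,"jaw":20}]' 25
python3 - <<'E'
from h import *
c=cam('side'); save(c,"s5",(260,160,380,250),6); go(.438,-.0585,0,93)
E
```

```text
time_s: 5.17
tool_pos: [0.4386, -0.0585, -0.0061]
tool_rot: [180.0, -0.0, 93.0]
force: [-0.8, 0.1, -0.8]
grip_width: 0.0343
t 5.2167 pos [ 0.4385 -0.0584 -0.0061] rot [ 1.7998e+02 -1.0000e-02  9.3000e+01] F [-0.1  0.1  0.2] w 30.6 q [-39.9   7.5  46.5 125.6  -7.2  49.5  14.1]
rz -0.00 then tx -0.0 ty -0.5 tz -6.1
```

View pics/s5.png

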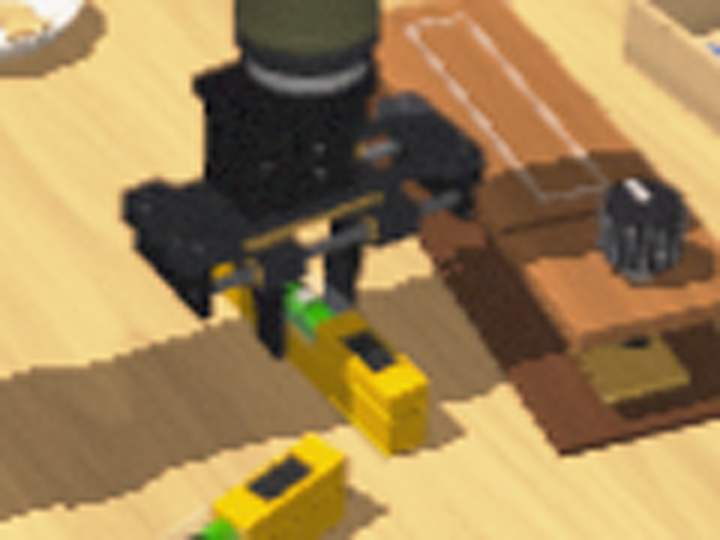

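```bash
python3 -m pendant '[{"rx":0,"ry":0,"rz":0,"tx":0,"ty":0,"tz":0,"jaw":20},{"rx":0,"ry":0,"rz":0,"tx":0,"ty":0,"tz":0,"jaw":20},{"rx":0,"ry":0,"rz":0,"tx":0,"ty":0,"tz":0,"jaw":20}]' 25
python3 - <<'E'
from h import *
c=cam('side');  go(.438,-.0585,0,93)
draw(c,[(rect(.4385,-.0585,3,.2,.026,.044),(0,0,255)),(rect(.4385,-.0585,3,.2,.026,.0),(255,0,0)),(rect(.4385,-.0585,3,.054,.026,.044),(255,255,0)),(rect(.4385,-.0585,3,.019,.026,.03),(255,0,255))],"s6o",(270,180,350,240),10)
for b in range(300,350,8):
    print(b,[px2w(c,260+a/6,160+b/6).round(3).tolist() for a in(258,264,270,276,282)])
E
```

```text
time_s: 5.47
tool_pos: [0.4387, -0.0585, -0.0061]
tool_rot: [180.0, -0.0, 93.0]
force: [0.4, -0.3, 0.2]
grip_width: 0.026
t 5.5167 pos [ 0.4387 -0.0584 -0.0061] rot [ 1.7997e+02 -1.0000e-02  9.2990e+01] F [ 0.1 -0.8  0.1] w 25.8 q [-39.9   7.5  46.5 125.6  -7.2  49.4  14.1]
rz -0.01 then tx -0.0 ty -0.7 tz -6.1
300 [[0.424, -0.032, 0.02], [0.413, -0.059, 0.043], [0.415, -0.063, 0.046], [0.414, -0.072, 0.052], [0.418, -0.071, 0.05]]
308 [[0.422, -0.036, 0.019], [0.415, -0.056, 0.035], [0.415, -0.062, 0.039], [0.414, -0.072, 0.047], [0.418, -0.071, 0.044]]
316 [[0.425, -0.03, 0.007], [0.416, -0.055, 0.028], [0.416, -0.06, 0.032], [0.418, -0.065, 0.035], [0.418, -0.071, 0.038]]
324 [[0.424, -0.032, 0.003], [0.414, -0.057, 0.024], [0.418, -0.057, 0.023], [0.418, -0.064, 0.028], [0.418, -0.072, 0.034]]
332 [[0.424, -0.031, -0.004], [0.416, -0.055, 0.017], [0.417, -0.059, 0.02], [0.417, -0.067, 0.025], [0.417, -0.074, 0.03]]
340 [[0.419, -0.042, 0.0], [0.422, -0.043, 0.0], [0.423, -0.047, 0.003], [0.417, -0.066, 0.018], [0.418, -0.071, 0.022]]
348 [[0.415, -0.048, 0.0], [0.417, -0.053, 0.003], [0.422, -0.05, -0.0], [0.425, -0.051, -0.001], [0.417, -0.073, 0.018]]
```

View pics/s6o.png

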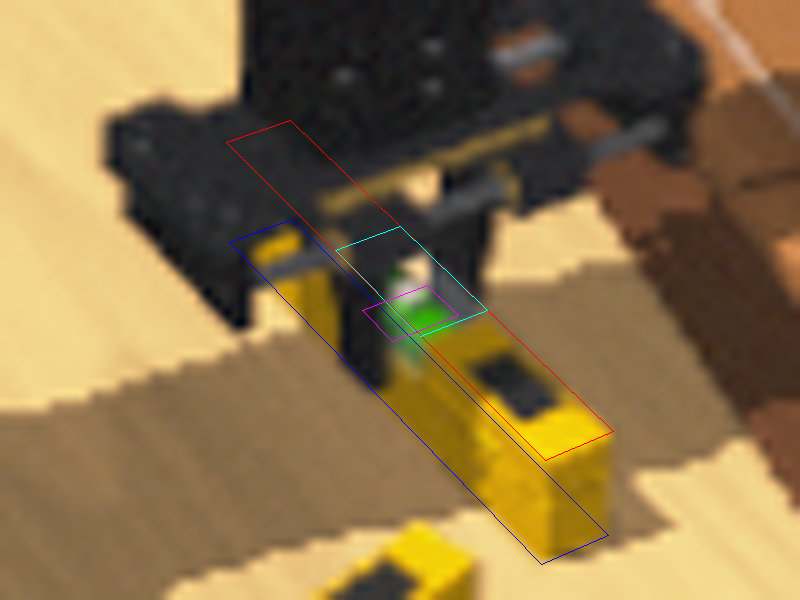

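The level is gripped at 25.8 mm, with the fingers inside the clear cheeks. Lifting and turning to the shelf's yaw.

```bash
python3 -m pendant '[{"rx":0,"ry":0,"rz":0,"tx":0,"ty":0,"tz":-8,"jaw":18},{"rx":0,"ry":0,"rz":0,"tx":0,"ty":0,"tz":-20,"jaw":18},{"rx":0,"ry":0,"rz":0,"tx":0,"ty":0,"tz":-28,"jaw":18},{"rx":0,"ry":0,"rz":0,"tx":0,"ty":0,"tz":-28,"jaw":18},{"rx":0,"ry":0,"rz":4,"tx":0,"ty":0,"tz":-28,"jaw":18},{"rx":0,"ry":0,"rz":5,"tx":0,"ty":0,"tz":-12,"jaw":18},{"rx":0,"ry":0,"rz":3.6,"tx":0,"ty":0,"tz":-4,"jaw":18},{"rx":0,"ry":0,"rz":0,"tx":0,"ty":0,"tz":0,"jaw":18}]' 40
python3 - <<'E'
from h import *
c=cam('side'); save(c,"s7",(250,100,400,220),5); go(.617,.018,.12,80.4)
E
```

```text
time_s: 6.18
tool_pos: [0.4389, -0.0585, 0.1231]
tool_rot: [179.9, -0.1, 80.3]
force: [0.8, 0.3, -4.0]
grip_width: 0.0252
t 6.2333 pos [ 0.4382 -0.0586  0.1221] rot [ 1.7998e+02 -4.0000e-02  8.0460e+01] F [-0.1  0.  -3.4] w 25.9 q [-42.1  -7.1  44.2 118.6   5.4  66.6  -9.8]
rz 0.06 then tx 105.3 ty 163.6 tz 2.2
```

View pics/s7.png

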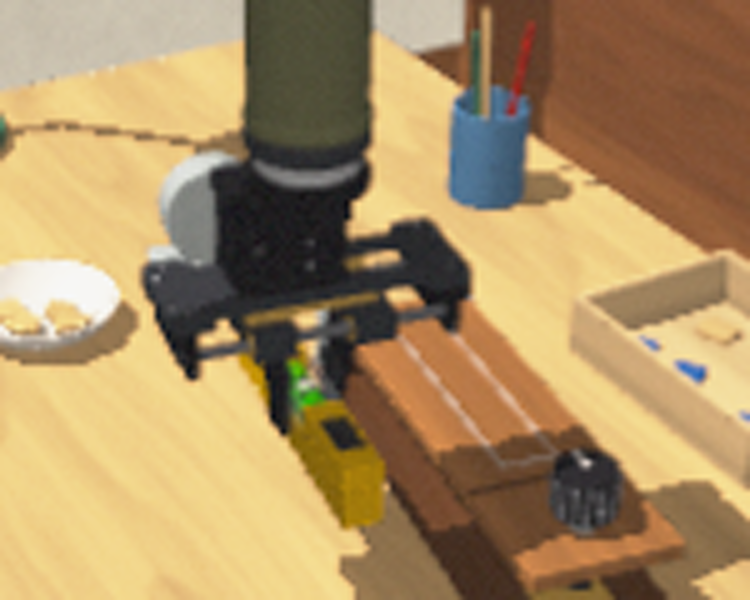

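```bash
python3 -m pendant '[{"rx":0,"ry":0,"rz":0,"tx":8,"ty":12,"tz":0,"jaw":18},{"rx":0,"ry":0,"rz":0,"tx":16,"ty":25,"tz":0,"jaw":18},{"rx":0,"ry":0,"rz":0,"tx":16,"ty":25,"tz":0,"jaw":18},{"rx":0,"ry":0,"rz":0,"tx":16,"ty":25,"tz":0,"jaw":18},{"rx":0,"ry":0,"rz":0,"tx":16,"ty":25,"tz":0,"jaw":18},{"rx":0,"ry":0,"rz":0,"tx":16,"ty":25,"tz":0,"jaw":18},{"rx":0,"ry":0,"rz":0,"tx":11,"ty":17,"tz":0,"jaw":18},{"rx":0,"ry":-1,"rz":0,"tx":6.3,"ty":9.6,"tz":0,"jaw":18},{"rx":0,"ry":-1,"rz":0,"tx":0,"ty":0,"tz":0,"jaw":18},{"rx":0,"ry":0,"rz":0,"tx":0,"ty":0,"tz":0,"jaw":18}]' 40
python3 - <<'E'
from h import *
c=cam('side'); save(c,"s8",(270,110,420,230),5); go(.617,.018,.075,80.4)
c=cam('top'); save(c,"t8",(250,115,400,225),5)
E
```

```text
time_s: 7.07
tool_pos: [0.6162, 0.0191, 0.1199]
tool_rot: [-179.8, 2.2, 80.6]
force: [0.2, 0.1, -4.1]
grip_width: 0.0259
t 7.1167 pos [0.6158 0.0183 0.1203] rot [-179.82    2.1    80.52] F [ 0.1  0.6 -4.7] w 25.3 q [-40.4  21.8  43.8  95.1 -13.7  69.8  -3.3]
rz 0.12 then tx 1.6 ty 1.4 tz 45.3
```

View pics/s8.png

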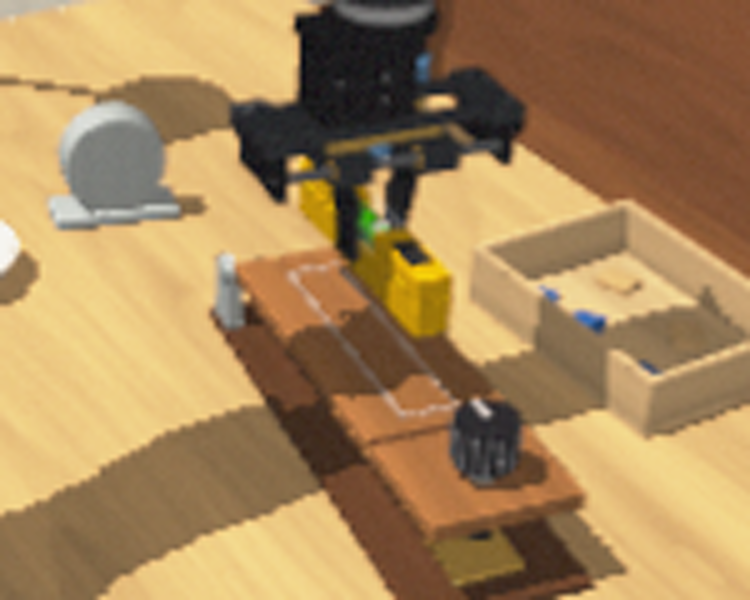

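View pics/t8.png

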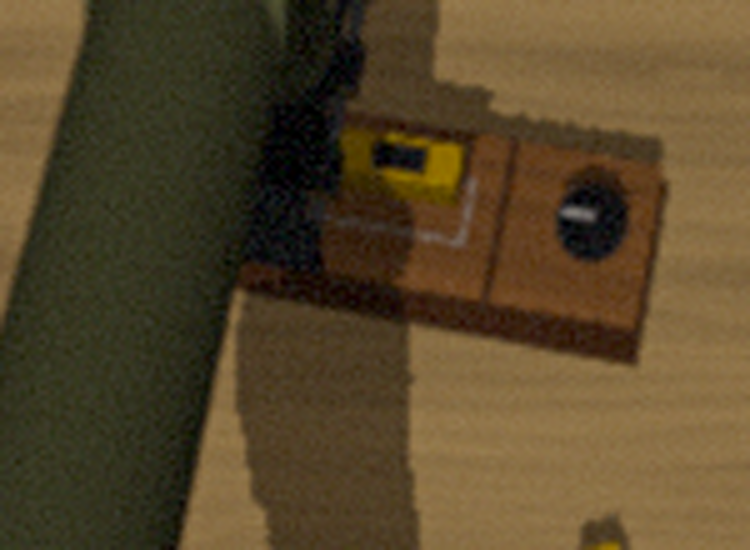

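```bash
python3 -m pendant '[{"rx":0,"ry":0,"rz":0,"tx":1,"ty":1,"tz":15,"jaw":18},{"rx":0,"ry":0,"rz":0,"tx":0.6,"ty":0.4,"tz":18,"jaw":18},{"rx":0,"ry":0,"rz":0,"tx":0,"ty":0,"tz":10,"jaw":18},{"rx":0,"ry":0,"rz":0,"tx":0,"ty":0,"tz":3,"jaw":18},{"rx":0,"ry":0,"rz":0,"tx":0,"ty":0,"tz":0,"jaw":18}]' 40
python3 - <<'E'
from h import *
go(.617,.018,.0645,80.4)
o=env.get_obs();p=o["tool_pos"]
for n,b in(("side",(300,120,400,200)),("top",(250,115,350,195))):
  c=cam(n); draw(c,[(rect(p[0],p[1]-.001,-9.6,.2,.026,p[2]+.0061,.035),(255,0,0)),(rect(p[0],p[1]-.001,-9.6,.2,.026,p[2]+.0501,.035),(0,0,255)),(rect(.6172,.0172,-9.6,.21,.042,.0688,.035),(0,255,255))],n+"9",b,7)
E
```

```text
time_s: 7.58
tool_pos: [0.6173, 0.0172, 0.075]
tool_rot: [-179.9, 2.0, 80.4]
force: [-0.3, 0.6, -3.7]
grip_width: 0.0257
t 7.5833 pos [0.6173 0.0172 0.075 ] rot [-179.88    2.02   80.36] F [-0.3  0.6 -3.7] w 25.7 q [-39.2  24.6  42.7  97.5 -15.9  65.2  -2. ]
rz -0.04 then tx 1.1 ty -0.4 tz 10.5
```

View pics/side9.png

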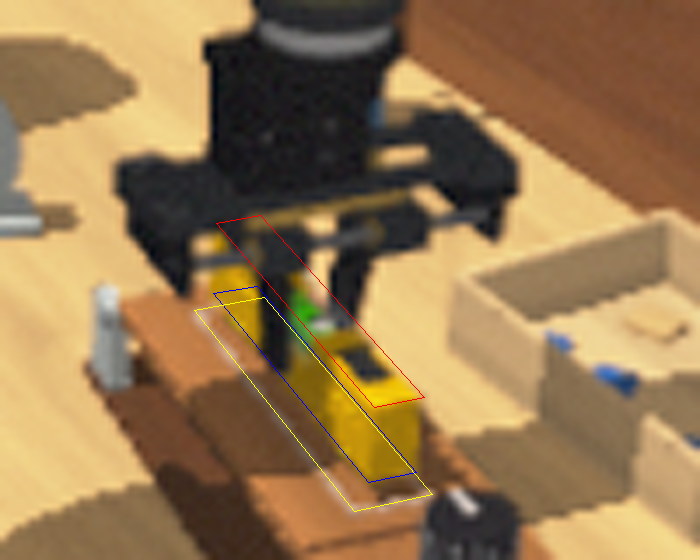

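View pics/top9.png

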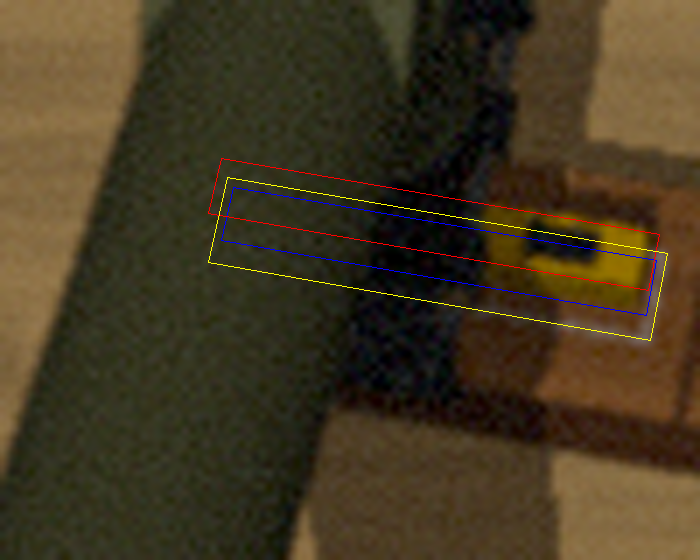

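Run:
```python
from h import *
c=cam("side"); save(c,"s10",(325,145,375,195),12); c=cam("top"); save(c,"t10",(300,135,360,175),12)
```

```text
(no output)
```

View pics/s10.png

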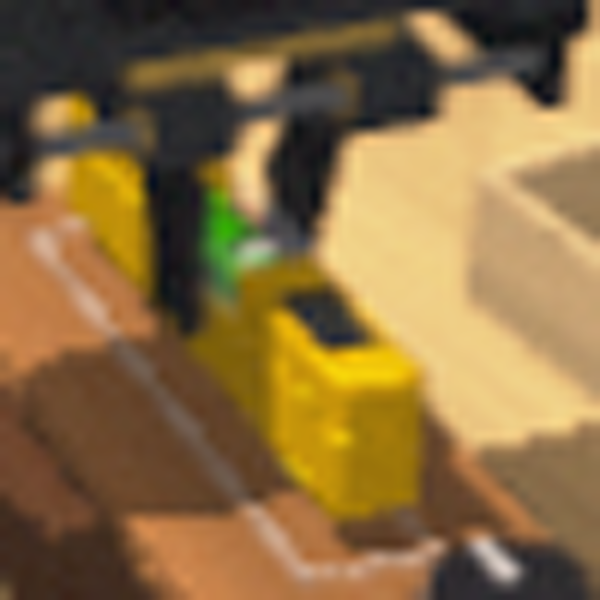

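View pics/t10.png

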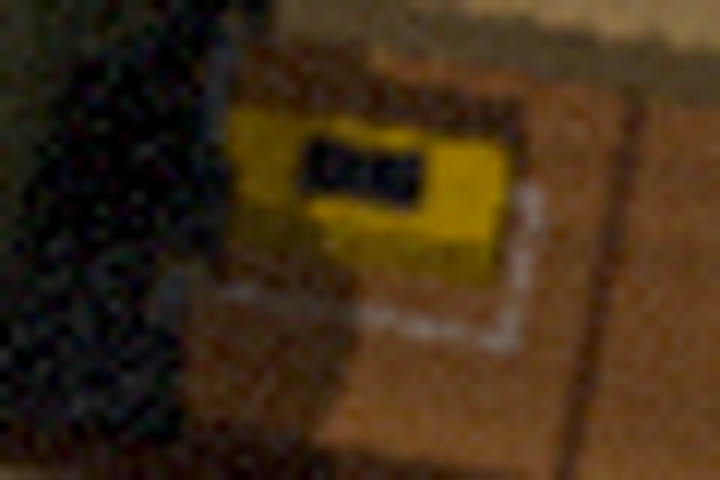

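The level lines up inside the outline, hovering about 10 mm above the shelf. Lowering it to contact.

```bash
python3 -m pendant '[{"rx":0,"ry":0,"rz":0,"tx":0.5,"ty":0,"tz":4,"jaw":18},{"rx":0,"ry":0,"rz":0,"tx":0.5,"ty":0,"tz":4,"jaw":18},{"rx":0,"ry":0,"rz":0,"tx":0,"ty":0,"tz":0,"jaw":18}]' 40
python3 -m pendant '[{"rx":0,"ry":0,"rz":0,"tx":0,"ty":0,"tz":1.5,"jaw":18},{"rx":0,"ry":0,"rz":0,"tx":0,"ty":0,"tz":0,"jaw":18}]' 40
python3 -m pendant '[{"rx":0,"ry":0,"rz":0,"tx":0,"ty":0,"tz":1.5,"jaw":18},{"rx":0,"ry":0,"rz":0,"tx":0,"ty":0,"tz":0,"jaw":18}]' 40
```

```text
time_s: 8.03
tool_pos: [0.6183, 0.0188, 0.0669]
tool_rot: [-179.9, 2.0, 80.4]
force: [-0.0, -0.3, -3.5]
grip_width: 0.0261
time_s: 8.2
tool_pos: [0.6186, 0.0185, 0.0659]
tool_rot: [-180.0, 2.0, 80.4]
force: [-0.2, 0.9, -3.9]
grip_width: 0.0257
time_s: 8.37
tool_pos: [0.6187, 0.0183, 0.0645]
tool_rot: [-180.0, 2.0, 80.4]
force: [-0.2, 0.3, -4.1]
grip_width: 0.0253
```

```bash
python3 -m pendant '[{"rx":0,"ry":0,"rz":0,"tx":-0.5,"ty":-1,"tz":1.5,"jaw":18},{"rx":0,"ry":0,"rz":0,"tx":0,"ty":0,"tz":0,"jaw":18}]' 40
python3 -m pendant '[{"rx":0,"ry":0,"rz":0,"tx":0,"ty":0,"tz":1.5,"jaw":18},{"rx":0,"ry":0,"rz":0,"tx":0,"ty":0,"tz":0,"jaw":18}]' 40
python3 -m pendant '[{"rx":0,"ry":0,"rz":0,"tx":0,"ty":0,"tz":1.5,"jaw":18},{"rx":0,"ry":0,"rz":0,"tx":0,"ty":0,"tz":0,"jaw":18}]' 40
```

```text
time_s: 8.53
tool_pos: [0.6173, 0.0179, 0.063]
tool_rot: [-180.0, 2.0, 80.4]
force: [0.1, 0.1, -4.0]
grip_width: 0.0258
time_s: 8.7
tool_pos: [0.6176, 0.0178, 0.0624]
tool_rot: [-180.0, 2.0, 80.4]
force: [-4.5, 1.3, 4.0]
grip_width: 0.0258
time_s: 8.87
tool_pos: [0.6179, 0.0175, 0.0612]
tool_rot: [180.0, 2.0, 80.4]
force: [-3.5, -0.8, 6.1]
grip_width: 0.0259
```

Contact came at TCP z = 0.0627, which puts the level's underside at 0.0688 as predicted. Backing off 1.5 mm, opening and rising.

```bash
python3 -m pendant '[{"rx":0,"ry":0,"rz":0,"tx":0,"ty":0,"tz":-1.8,"jaw":18},{"rx":0,"ry":0,"rz":0,"tx":0,"ty":0,"tz":0,"jaw":36},{"rx":0,"ry":0,"rz":0,"tx":0,"ty":0,"tz":0,"jaw":40},{"rx":0,"ry":0,"rz":0,"tx":0,"ty":0,"tz":0,"jaw":45},{"rx":0,"ry":0,"rz":0,"tx":0,"ty":0,"tz":-10,"jaw":50},{"rx":0,"ry":0,"rz":0,"tx":0,"ty":0,"tz":-25,"jaw":50},{"rx":0,"ry":0,"rz":0,"tx":0,"ty":0,"tz":-30,"jaw":50},{"rx":0,"ry":2,"rz":0,"tx":0,"ty":0,"tz":-5,"jaw":0},{"rx":0,"ry":0,"rz":0,"tx":0,"ty":0,"tz":0,"jaw":0}]' 40
python3 - <<'E'
from h import *
go(.617-.0635*.1668,.0165-.0635*.986,.12,80.4)
for n,b in(("side",(300,120,400,200)),("top",(250,115,350,195))):
  c=cam(n); save(c,n+"11",b,7)
E
```

```text
time_s: 9.62
tool_pos: [0.6201, 0.0187, 0.1356]
tool_rot: [179.7, -0.1, 80.3]
force: [0.2, -0.4, -0.3]
grip_width: 0.0428
t 9.6167 pos [0.6201 0.0187 0.1356] rot [ 1.7967e+02 -1.2000e-01  8.0280e+01] F [ 0.2 -0.4 -0.3] w 42.8 q [-39.4  20.7  43.9  94.4 -15.1  70.6  -2.1]
rz -0.12 then tx -66.2 ty -2.8 tz 15.4
```

View pics/side11.png

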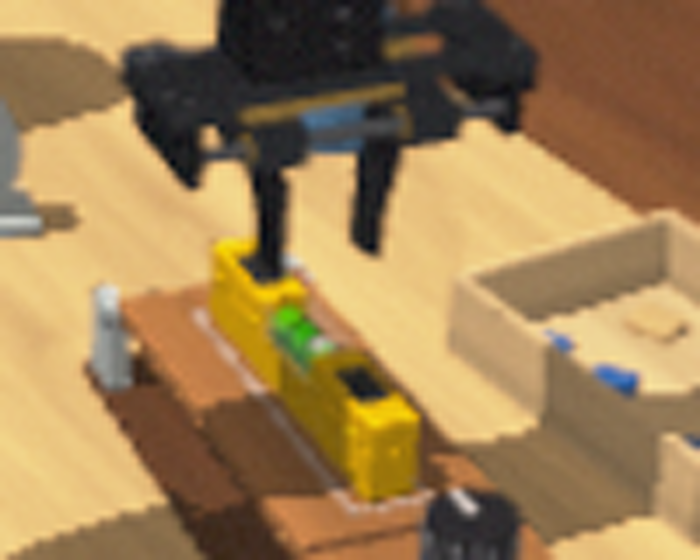

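View pics/top11.png

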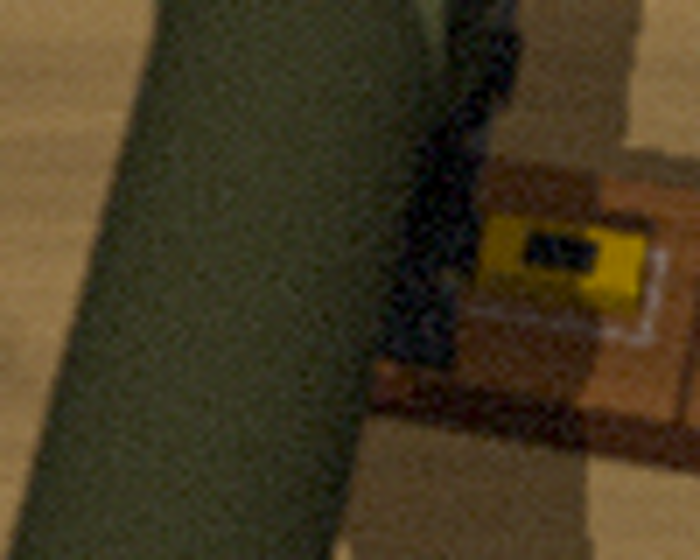

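The level stands inside the outline. The raised-state bubble is at the foot end, and the side camera sees the vial at crop (305,335). I'll move over the foot-end patch with the fingers closed.

```bash
python3 -m pendant '[{"rx":0,"ry":0,"rz":-0.1,"tx":-14,"ty":-1,"tz":0,"jaw":0},{"rx":0,"ry":0,"rz":0,"tx":-18,"ty":-1,"tz":0,"jaw":0},{"rx":0,"ry":0,"rz":0,"tx":-18,"ty":-0.8,"tz":0,"jaw":0},{"rx":0,"ry":0,"rz":0,"tx":-12,"ty":0,"tz":8,"jaw":0},{"rx":0,"ry":0,"rz":0,"tx":-4,"ty":0,"tz":8,"jaw":0},{"rx":0,"ry":0,"rz":0,"tx":0,"ty":0,"tz":6,"jaw":0},{"rx":0,"ry":0,"rz":0,"tx":0,"ty":0,"tz":0,"jaw":0},{"rx":0,"ry":0,"rz":0,"tx":0,"ty":0,"tz":0,"jaw":0}]' 40
python3 - <<'E'
from h import *
go(.617-.0635*.1668,.0165-.0635*.986,.10,80.4)
for n,b in(("side",(300,120,400,200)),("top",(250,115,350,195))):
  c=cam(n); save(c,n+"12",b,7)
E
```

```text
time_s: 10.38
tool_pos: [0.604, -0.0428, 0.1088]
tool_rot: [-179.9, 0.0, 80.6]
force: [-0.3, 0.6, -0.0]
grip_width: 0.0006
t 10.3833 pos [ 0.604  -0.0428  0.1088] rot [-179.89    0.     80.59] F [-0.3  0.6 -0. ] w 0.6 q [-34.8  20.8  44.7  97.9 -15.6  67.9   4.5]
rz 0.19 then tx -2.9 ty 3.0 tz 8.8
```

View pics/side12.png

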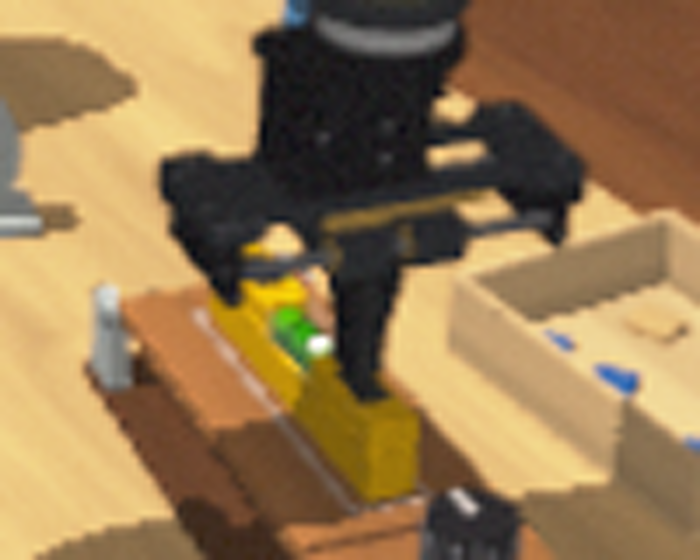

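View pics/top12.png

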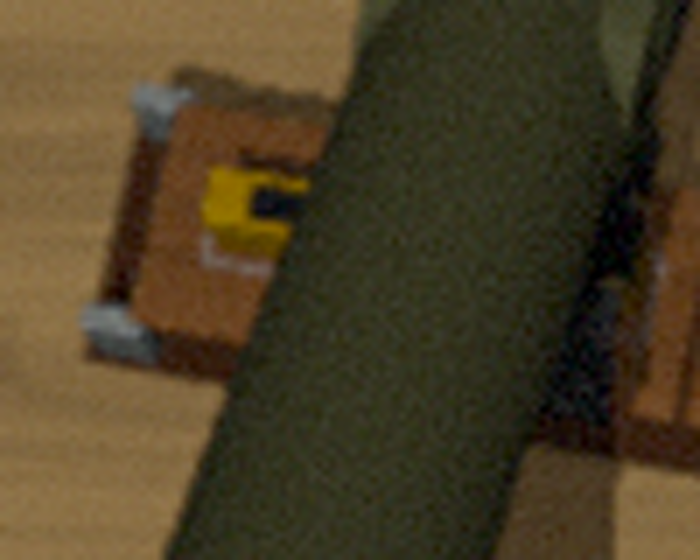

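The side view keeps the vial visible at crop (275–335, 310–365), with the closed fingers over the foot-end patch. Now pressing down.

```bash
python3 -m pendant '[{"rx":0,"ry":0,"rz":0.2,"tx":-3,"ty":2.5,"tz":3,"jaw":0},{"rx":0,"ry":0,"rz":0,"tx":0,"ty":0,"tz":4,"jaw":0},{"rx":0,"ry":0,"rz":0,"tx":0,"ty":0,"tz":3,"jaw":0},{"rx":0,"ry":0,"rz":0,"tx":0,"ty":0,"tz":0,"jaw":0}]' 40
python3 -m pendant '[{"rx":0,"ry":0,"rz":0,"tx":0,"ty":0,"tz":2,"jaw":0},{"rx":0,"ry":0,"rz":0,"tx":0,"ty":0,"tz":0,"jaw":0}]' 40
python3 -m pendant '[{"rx":0,"ry":0,"rz":0,"tx":0,"ty":0,"tz":2,"jaw":0},{"rx":0,"ry":0,"rz":0,"tx":0,"ty":0,"tz":0,"jaw":0}]' 40
```

```text
time_s: 10.82
tool_pos: [0.6059, -0.0475, 0.0991]
tool_rot: [-179.9, 0.0, 80.3]
force: [-0.1, 0.4, 0.5]
grip_width: 0.0005
time_s: 10.98
tool_pos: [0.6063, -0.0475, 0.0977]
tool_rot: [-180.0, -0.0, 80.3]
force: [-0.0, 0.0, -0.2]
grip_width: 0.0005
time_s: 11.15
tool_pos: [0.6065, -0.0479, 0.096]
tool_rot: [180.0, 0.0, 80.3]
force: [-0.6, -0.9, 1.5]
grip_width: 0.0
```

```bash
for i in 1; do python3 -m pendant '[{"rx":0,"ry":0,"rz":0,"tx":0,"ty":0,"tz":1.5,"jaw":0},{"rx":0,"ry":0,"rz":0,"tx":0,"ty":0,"tz":0,"jaw":0}]' 40; done
python3 -m pendant '[{"rx":0,"ry":0,"rz":0,"tx":0,"ty":0,"tz":1.5,"jaw":0},{"rx":0,"ry":0,"rz":0,"tx":0,"ty":0,"tz":0,"jaw":0}]'
python3 -m pendant '[{"rx":0,"ry":0,"rz":0,"tx":0,"ty":0,"tz":1.5,"jaw":0},{"rx":0,"ry":0,"rz":0,"tx":0,"ty":0,"tz":0,"jaw":0}]'
```

```text
time_s: 11.32
tool_pos: [0.6065, -0.0481, 0.0946]
tool_rot: [180.0, 0.0, 80.3]
force: [0.1, -1.7, 1.9]
grip_width: 0.0005
time_s: 11.48
tool_pos: [0.6065, -0.0479, 0.0929]
tool_rot: [180.0, 0.0, 80.3]
force: [-0.2, -1.4, 2.6]
grip_width: 0.0004
time_s: 11.65
tool_pos: [0.6065, -0.0478, 0.0913]
tool_rot: [180.0, 0.0, 80.3]
force: [-0.7, -0.7, 3.1]
grip_width: 0.0005
```

```bash
python3 -m pendant '[{"rx":0,"ry":0,"rz":0,"tx":0,"ty":0,"tz":1.5,"jaw":0},{"rx":0,"ry":0,"rz":0,"tx":0,"ty":0,"tz":0,"jaw":0}]'
python3 -m pendant '[{"rx":0,"ry":0,"rz":0,"tx":0,"ty":0,"tz":1,"jaw":0},{"rx":0,"ry":0,"rz":0,"tx":0,"ty":0,"tz":0,"jaw":0}]'
python3 -m pendant '[{"rx":0,"ry":0,"rz":0,"tx":0,"ty":0,"tz":1,"jaw":0},{"rx":0,"ry":0,"rz":0,"tx":0,"ty":0,"tz":0,"jaw":0}]'
```

```text
time_s: 11.82
tool_pos: [0.6064, -0.0477, 0.0898]
tool_rot: [180.0, 0.0, 80.3]
force: [0.5, -1.9, 2.0]
grip_width: 0.0004
time_s: 11.98
tool_pos: [0.6064, -0.0477, 0.0888]
tool_rot: [180.0, 0.0, 80.3]
force: [0.2, -2.2, 1.6]
grip_width: 0.0006
time_s: 12.15
tool_pos: [0.6064, -0.0477, 0.0879]
tool_rot: [180.0, 0.0, 80.3]
force: [-0.5, -0.7, 3.2]
grip_width: 0.0006
```

```bash
python3 -m pendant '[{"rx":0,"ry":0,"rz":0,"tx":0,"ty":0,"tz":1,"jaw":0},{"rx":0,"ry":0,"rz":0,"tx":0,"ty":0,"tz":0,"jaw":0}]'
python3 -m pendant '[{"rx":0,"ry":0,"rz":0,"tx":0,"ty":0,"tz":1,"jaw":0},{"rx":0,"ry":0,"rz":0,"tx":0,"ty":0,"tz":0,"jaw":0}]'
python3 -m pendant '[{"rx":0,"ry":0,"rz":0,"tx":0,"ty":0,"tz":1,"jaw":0},{"rx":0,"ry":0,"rz":0,"tx":0,"ty":0,"tz":0,"jaw":0}]'
```

```text
time_s: 12.32
tool_pos: [0.6064, -0.0477, 0.0875]
tool_rot: [180.0, -0.0, 80.3]
force: [-1.0, -1.8, 5.6]
grip_width: 0.0004
time_s: 12.48
tool_pos: [0.6065, -0.0477, 0.0874]
tool_rot: [180.0, -0.0, 80.3]
force: [-3.6, -2.3, 10.6]
grip_width: 0.0005
time_s: 12.65
tool_pos: [0.6067, -0.0478, 0.0873]
tool_rot: [180.0, -0.1, 80.3]
force: [-5.1, -1.0, 16.2]
grip_width: 0.0004
```

The foot met its pad and the force is 16 N. I'll wait about 1.7 s for the bubble and then take several pictures.

```bash
python3 -m pendant '[{"rx":0,"ry":0,"rz":0,"tx":0,"ty":0,"tz":0,"jaw":0},{"rx":0,"ry":0,"rz":0,"tx":0,"ty":0,"tz":0,"jaw":0},{"rx":0,"ry":0,"rz":0,"tx":0,"ty":0,"tz":0,"jaw":0},{"rx":0,"ry":0,"rz":0,"tx":0,"ty":0,"tz":0,"jaw":0},{"rx":0,"ry":0,"rz":0,"tx":0,"ty":0,"tz":0,"jaw":0},{"rx":0,"ry":0,"rz":0,"tx":0,"ty":0,"tz":0,"jaw":0},{"rx":0,"ry":0,"rz":0,"tx":0,"ty":0,"tz":0,"jaw":0},{"rx":0,"ry":0,"rz":0,"tx":0,"ty":0,"tz":0,"jaw":0},{"rx":0,"ry":0,"rz":0,"tx":0,"ty":0,"tz":0,"jaw":0},{"rx":0,"ry":0,"rz":0,"tx":0,"ty":0,"tz":0,"jaw":0},{"rx":0,"ry":0,"rz":0,"tx":0,"ty":0,"tz":0,"jaw":0},{"rx":0,"ry":0,"rz":0,"tx":0,"ty":0,"tz":0,"jaw":0},{"rx":0,"ry":0,"rz":0,"tx":0,"ty":0,"tz":0,"jaw":0},{"rx":0,"ry":0,"rz":0,"tx":0,"ty":0,"tz":0,"jaw":0},{"rx":0,"ry":0,"rz":0,"tx":0,"ty":0,"tz":0,"jaw":0},{"rx":0,"ry":0,"rz":0,"tx":0,"ty":0,"tz":0,"jaw":0},{"rx":0,"ry":0,"rz":0,"tx":0,"ty":0,"tz":0,"jaw":0}]'
cat > look.py <<'E'
from h import *
import sys,pickle
n=sys.argv[1]
cs=[cam("side") for _ in range(int(sys.argv[2]))]
c=dict(cs[0]); c["imgf"]=np.mean([k["img"].astype(np.float32) for k in cs],0); c["img"]=c["imgf"].round().astype(np.uint8)
c["range_z"]=np.median([k["range_z"] for k in cs],0); pickle.dump(c,open(n+".pkl","wb"))
save(c,n,(325,145,375,190),14)
print("noise",np.std([k["img"][165,345] for k in cs],0)); go(.6065,-.0477,.0875)
E
python3 look.py p1 4
```

```text
time_s: 14.07
tool_pos: [0.6066, -0.0478, 0.0873]
tool_rot: [180.0, -0.1, 80.3]
force: [-4.9, -1.4, 15.9]
grip_width: 0.0006
noise [0.        0.8291562 0.       ]
t 14.2667 pos [ 0.6066 -0.0478  0.0873] rot [ 1.7998e+02 -8.0000e-02  8.0280e+01] F [-5.4 -0.7 15.8] w 0.3 q [-33.8  22.4  44.2  98.8 -17.   65.8   5.7]
rz -0.00 then tx 0.1 ty -0.1 tz -0.2
```

View pics/p1.png

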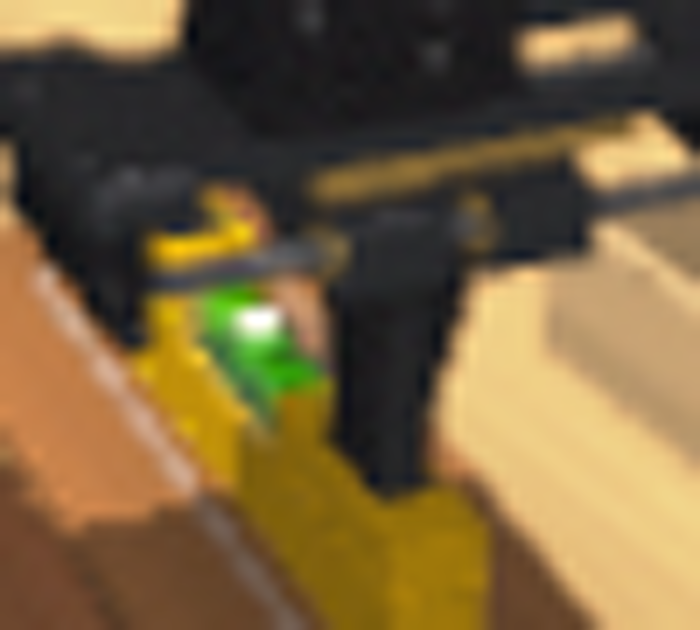

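```bash
cat > ov.py <<'E'
from h import *
import pickle,sys
def ov(pk,name,cx,cy,yaw,zb,tilt,box,s):
    c=pickle.load(open(pk,"rb"))
    a=np.radians(yaw); ex=np.array([np.cos(a),np.sin(a),0]); ey=np.array([-np.sin(a)*np.cos(tilt),np.cos(a)*np.cos(tilt),-np.sin(tilt)]); ez=np.cross(ex,ey); o=np.array([cx,cy,zb])
    P=lambda x,y,z:o+x*ex+y*ey+z*ez
    im=cv2.resize(c["img"][box[1]:box[3],box[0]:box[2],::-1],None,fx=s,fy=s,interpolation=cv2.INTER_LANCZOS4)
    def pl(pts,col,cl=True):
        p=(w2px(c,np.array(pts))-[box[0],box[1]]+.5)*s-.5; cv2.polylines(im,[np.round(p).astype(np.int32)],cl,col,1)
    for y in(-.1,-.027,.027,.1): pl([P(-.013,y,0),P(.013,y,0),P(.013,y,.044),P(-.013,y,.044)],(0,0,255))
    pl([P(-.013,-.1,.044),P(-.013,.1,.044)],(255,0,0),0);pl([P(.013,-.1,.044),P(.013,.1,.044)],(255,0,0),0);pl([P(-.013,-.1,0),P(-.013,.1,0)],(255,0,0),0)
    cv2.imwrite("pics/"+name+".png",im)
    return c,P
def prof(c,P,h,x=0):
    ss=np.arange(-.027,.0275,.001); q=w2px(c,np.array([P(x,y,h) for y in ss])).astype(np.float32)
    im=c.get("imgf",c["img"].astype(np.float32)); v=cv2.remap(im,q[:,0].reshape(1,-1),q[:,1].reshape(1,-1),cv2.INTER_LINEAR)[0]
    return ss,v,q
E
python3 - <<'E'
from ov import *
c,P=ov("side0.pkl","o_bench",.438,-.0605,2.5,0,0,(290,190,340,240),12)
c2,P2=ov("p1.pkl","o_p1",.617,.0165,-9.6,.0643-.0013,-.0095,(320,140,375,190),12)
E
```

```text
(no output)
```

View pics/o_bench.png

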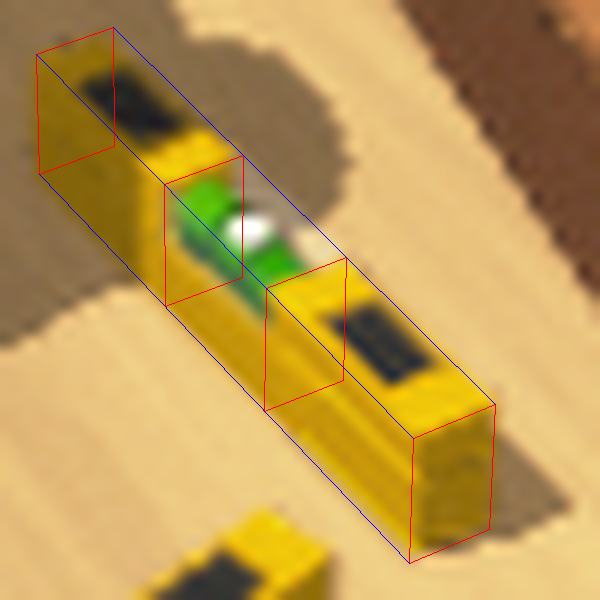

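View pics/o_p1.png

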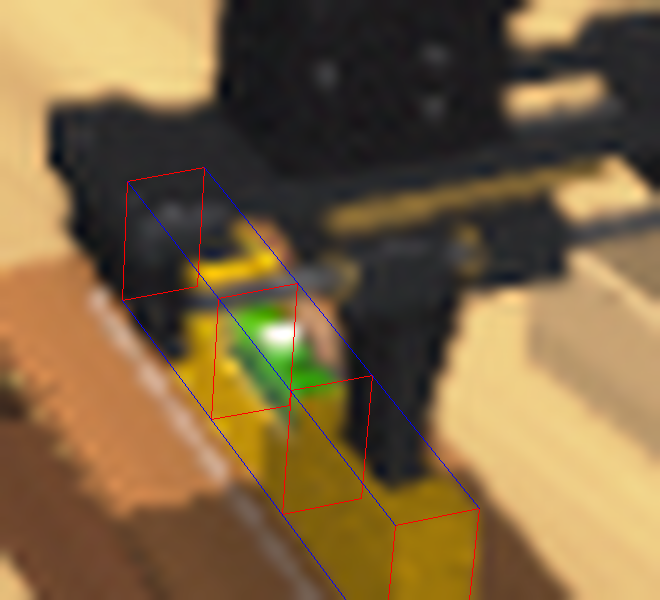

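```bash
cat >> ov.py <<'E'
def bub(c,P,h):
    # white centroid near vial, then solve s along axis (and residual across) 
    q=w2px(c,np.array([P(0,y,h) for y in(-.02,.02)])); lo=np.floor(q.min(0)-2).astype(int); hi=np.ceil(q.max(0)+3).astype(int)
    im=c.get("imgf",c["img"].astype(np.float32)); v,u=np.mgrid[lo[1]:hi[1],lo[0]:hi[0]]; p=im[lo[1]:hi[1],lo[0]:hi[0]]
    a=w2px(c,np.array([P(0,0,h)]))[0]; b=w2px(c,np.array([P(0,.01,h)]))[0]-a
    d=b/np.linalg.norm(b); off=np.stack([u,v],-1)-a; per=off@np.array([-d[1],d[0]]); 
    w=np.clip(p[...,2]-110,0,None)*np.clip((p.min(-1)/p.max(-1)-.55)/.3,0,1)*(abs(per)<2.2)   # blue channel high & near neutral
    cen=np.array([(w*u).sum(),(w*v).sum()])/w.sum(); o=cen-a
    return cen, 10*o@b/(b@b), (o@np.array([-d[1],d[0]])), w
E
python3 - <<'E'
from ov import *
np.set_printoptions(linewidth=200)
c,P=ov("side0.pkl","o_bench",.438,-.0605,2.5,0,0,(290,190,340,240),12)
c2,P2=ov("p1.pkl","o_p1",.617,.0165,-9.6,.0643-.0013,-.0095,(320,140,375,190),12)
for cc,PP in((c,P),(c2,P2)):
  for h in(.038,.041):
    r=bub(cc,PP,h); print(h,r[0].round(2),"s mm",r[1].round(2),"perp px",r[2].round(2))
  print(r[3].round().astype(int))
  ss,v,q=prof(cc,PP,.039); print(np.c_[ss*1000,v].round().astype(int)[::2].T)
E
```

```text
0.038 [310.32 208.6 ] s mm 3.47 perp px 0.23
0.041 [310.59 208.69] s mm 0.06 perp px -0.14
[[  0   0   0   0   0   0   0   0   0   0   0   0]
 [  0   0   0   0   0   0   0   0   0   0   0   0]
 [  0   0   0   0   0   0   0   0   0   0   0   0]
 [  0   0   0   0   0   0   0   0   0   0   0   0]
 [  0   0   0   0   0   0   0   0   0   0   0   0]
 [  0   0   0   0  52 131 116  46   0   0   0   0]
 [  0   0   0   0  93 135 121  11   0   6   0   0]
 [  0   0   0   0   1  26  11   0   0   0  17   0]
 [  0   0   0   0   0   0   0   0   0   0   5  20]
 [  0   0   0   0   0   0   0   0   0   0   0   0]
 [  0   0   0   0   0   0   0   0   0   0   0   0]
 [  0   0   0   0   0   0   0   0   0   0   0   0]]
[[-27 -25 -23 -21 -19 -17 -15 -13 -11  -9  -7  -5  -3  -1   1   3   5   7   9  11  13  15  17  19  21  23  25  27]
 [236 230 194 141  87  66  59  54  58  66  85 124 174 223 245 246 242 222 163 105  67  76  82  87  91  94 100 117]
 [195 194 187 178 170 165 162 159 153 146 141 155 189 227 244 245 244 231 188 150 134 155 170 176 176 175 173 167]
 [ 10  10  19  24  24  22  14  10  18  34  60 103 1
[... 482 characters left out ...]
 0]
 [  0   0   0   0   0   0   0   0   0   0   0]
 [  0   0   0   0   0   0   0   0   0   0   0]
 [  0   0   0   0   0   0   0   0   0   0   0]
 [  0   0   0   0   0   0   0   0   0   0   0]
 [  0   0   0   0   0   0   0   0   0   0   0]]
[[-27 -25 -23 -21 -19 -17 -15 -13 -11  -9  -7  -5  -3  -1   1   3   5   7   9  11  13  15  17  19  21  23  25  27]
 [127 116 102  86  71  59  56  58  56  51  59  72  88 114 147 182 218 232 239 239 220 178 134  92  86  82  76  71]
 [123 130 136 139 144 151 149 138 126 114 128 145 166 187 204 218 233 240 244 243 232 209 191 175 161 147 130 113]
 [ 16  15  14  15  15  14  17  23  25  26  32  44  59  85 118 154 193 214 226 226 198 135  73  15  17  27  37  48]]
```

The overlay fits. Calibrated on the bench picture, where the bubble is at 0, the pressed bubble is at about +6.5 mm, toward the hinge. The press depth gives about +5.5, so the two agree. The knob therefore needs about +0.93 rad, or 53° clockwise. Lifting off and going to the knob.

```bash
python3 -m pendant '[{"rx":0,"ry":0,"rz":0,"tx":0,"ty":0,"tz":-5,"jaw":0},{"rx":0,"ry":0,"rz":0,"tx":0,"ty":0,"tz":-5,"jaw":0},{"rx":0,"ry":0,"rz":0,"tx":0,"ty":0,"tz":-5,"jaw":0},{"rx":0,"ry":0,"rz":0,"tx":0,"ty":0,"tz":-22,"jaw":40},{"rx":0,"ry":0,"rz":0,"tx":-15,"ty":0,"tz":0,"jaw":75},{"rx":0,"ry":0,"rz":0,"tx":-30,"ty":0,"tz":0,"jaw":75},{"rx":0,"ry":0,"rz":0,"tx":-33,"ty":0,"tz":0,"jaw":75},{"rx":0,"ry":-1,"rz":0,"tx":-26,"ty":0,"tz":0,"jaw":75},{"rx":0,"ry":-1,"rz":0,"tx":-14,"ty":-0.6,"tz":0,"jaw":75},{"rx":0,"ry":0,"rz":0,"tx":0,"ty":0,"tz":0,"jaw":75},{"rx":0,"ry":0,"rz":0,"tx":0,"ty":0,"tz":0,"jaw":75}]' 40
python3 - <<'E'
from h import *
go(.586,-.165,.0655)
c=cam("side"); save(c,"s14",(310,120,410,200),7)
import pickle; pickle.dump(c,open("s14.pkl","wb"))
E
```

```text
time_s: 15.18
tool_pos: [0.5861, -0.1623, 0.1219]
tool_rot: [-180.0, 1.9, 80.3]
force: [0.4, -0.3, 0.0]
grip_width: 0.046
t 15.1833 pos [ 0.5861 -0.1623  0.1219] rot [-179.97    1.92   80.32] F [ 0.4 -0.3  0. ] w 46.0 q [-26.8  20.9  47.6  97.  -14.3  68.9  14.3]
rz -0.00 then tx -0.8 ty 0.4 tz 56.4
```

View pics/s14.png

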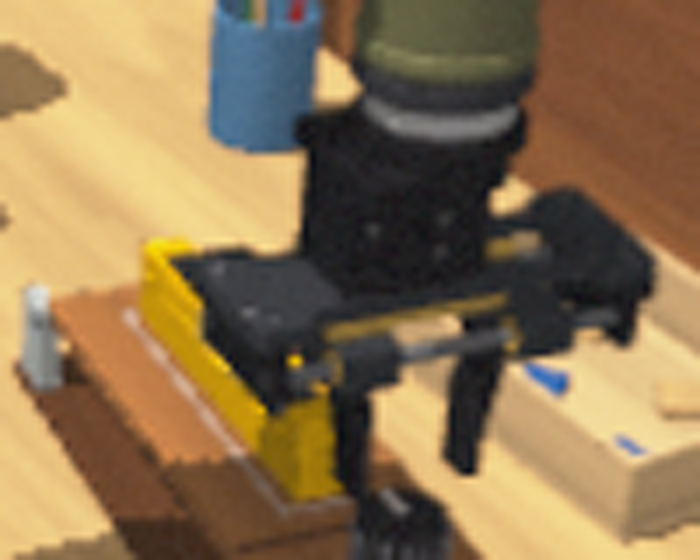

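```bash
python3 -m pendant '[{"rx":0,"ry":0,"rz":0,"tx":-0.5,"ty":0.4,"tz":0,"jaw":75},{"rx":0,"ry":0,"rz":0,"tx":0,"ty":0,"tz":4,"jaw":75},{"rx":0,"ry":0,"rz":0,"tx":0,"ty":0,"tz":6,"jaw":75},{"rx":0,"ry":0,"rz":0,"tx":0,"ty":0,"tz":8,"jaw":75}]' 40
python3 - <<'E'
from h import *
go(.586,-.165,.0655)
c=cam("side"); save(c,"s15",(330,150,410,210),9)
import pickle; pickle.dump(c,open("s15.pkl","wb"))
E
```

```text
time_s: 15.57
tool_pos: [0.5866, -0.1641, 0.1039]
tool_rot: [180.0, 2.0, 80.4]
force: [0.5, -0.0, -0.3]
grip_width: 0.0722
t 15.5667 pos [ 0.5866 -0.1641  0.1039] rot [179.96   1.97  80.38] F [ 0.5 -0.  -0.3] w 72.2 q [-26.2  22.   47.2  98.  -15.2  67.   15.1]
rz -0.00 then tx 0.3 ty -0.5 tz 38.4
```

View pics/s15.png

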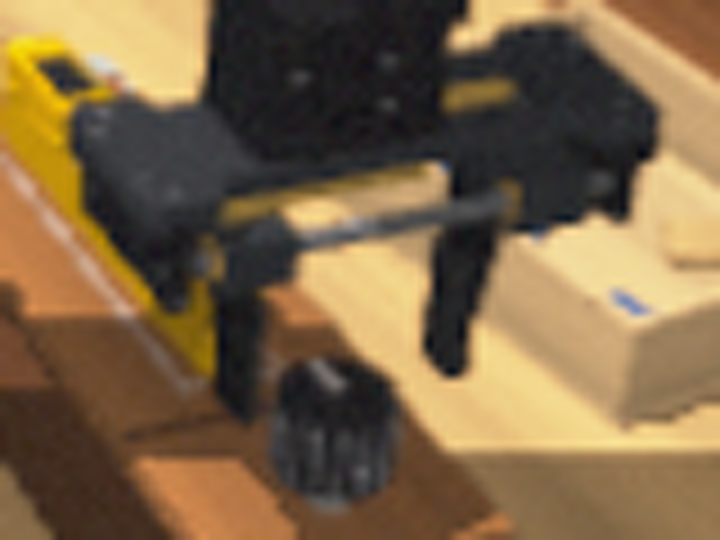

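The fingers straddle the knob: the tip midpoint is at (343,393) and the knob top at (337,385) in the crop. Lower and grip.

```bash
python3 -m pendant '[{"rx":0,"ry":0,"rz":0,"tx":0,"ty":-0.5,"tz":12,"jaw":75},{"rx":0,"ry":0,"rz":0,"tx":0,"ty":0,"tz":13,"jaw":75},{"rx":0,"ry":0,"rz":0,"tx":0,"ty":0,"tz":9,"jaw":60},{"rx":0,"ry":0,"rz":0,"tx":0,"ty":0,"tz":4,"jaw":30},{"rx":0,"ry":0,"rz":0,"tx":0,"ty":0,"tz":0,"jaw":30},{"rx":0,"ry":0,"rz":0,"tx":0,"ty":0,"tz":0,"jaw":30},{"rx":0,"ry":0,"rz":0,"tx":0,"ty":0,"tz":0,"jaw":30},{"rx":0,"ry":0,"rz":0,"tx":0,"ty":0,"tz":0,"jaw":30}]' 30
python3 - <<'E'
from h import *
go(.586,-.165,.0655)
c=cam("side"); save(c,"s16",(330,150,410,210),9)
import pickle; pickle.dump(c,open("s16.pkl","wb"))
E
```

```text
time_s: 16.28
tool_pos: [0.5854, -0.1663, 0.0668]
tool_rot: [180.0, 2.0, 80.3]
force: [-0.2, -0.3, -0.4]
grip_width: 0.0435
t 16.2833 pos [ 0.5854 -0.1663  0.0668] rot [179.99   1.99  80.29] F [-0.2 -0.3 -0.4] w 43.5 q [-25.   24.3  46.1 100.  -17.1  63.3  16.5]
rz -0.00 then tx 1.5 ty 0.3 tz 1.2
```

View pics/s16.png

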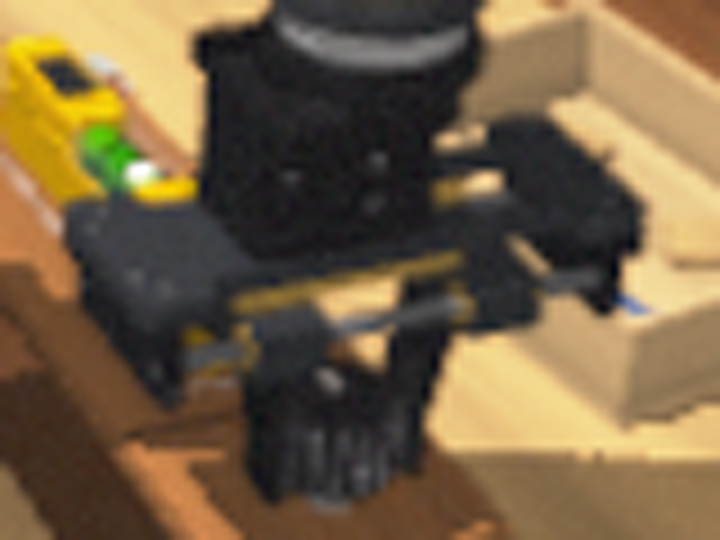

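The knob is gripped at 43.5 mm. Turning it 53° clockwise.

```bash
python3 -m pendant '[{"rx":0,"ry":0,"rz":0,"tx":0,"ty":0,"tz":0,"jaw":30},{"rx":0,"ry":0,"rz":3,"tx":0,"ty":0,"tz":0,"jaw":30},{"rx":0,"ry":0,"rz":6,"tx":0,"ty":0,"tz":0,"jaw":30},{"rx":0,"ry":0,"rz":6,"tx":0,"ty":0,"tz":0,"jaw":30},{"rx":0,"ry":0,"rz":6,"tx":0,"ty":0,"tz":0,"jaw":30},{"rx":0,"ry":0,"rz":6,"tx":0,"ty":0,"tz":0,"jaw":30},{"rx":0,"ry":0,"rz":6,"tx":0,"ty":0,"tz":0,"jaw":30},{"rx":0,"ry":0,"rz":6,"tx":0,"ty":0,"tz":0,"jaw":30},{"rx":0,"ry":0,"rz":6,"tx":0,"ty":0,"tz":0,"jaw":30},{"rx":0,"ry":0,"rz":5,"tx":0,"ty":0,"tz":0,"jaw":30},{"rx":0,"ry":0,"rz":3,"tx":0,"ty":0,"tz":0,"jaw":30},{"rx":0,"ry":0,"rz":0,"tx":0,"ty":0,"tz":0,"jaw":30},{"rx":0,"ry":0,"rz":0,"tx":0,"ty":0,"tz":0,"jaw":30}]' 45
python3 - <<'E'
from h import *
go(.586,-.165,.0655); print(env.get_obs()["wrist_torque"])
c=cam("side"); save(c,"s17",(330,150,410,210),9)
E
```

```text
time_s: 17.42
tool_pos: [0.5848, -0.166, 0.0662]
tool_rot: [178.5, 1.3, 27.4]
force: [-2.8, 1.0, 0.9]
grip_width: 0.0432
t 17.4167 pos [ 0.5848 -0.166   0.0662] rot [178.46   1.25  27.35] F [-2.8  1.   0.9] w 43.2 q [-32.8  28.7  57.3 100.3 -24.3  65.  -30.9]
rz -0.00 then tx 1.6 ty -0.3 tz 0.7
[ 0.07396328  0.7247258  -0.09223747]
```

View pics/s17.png

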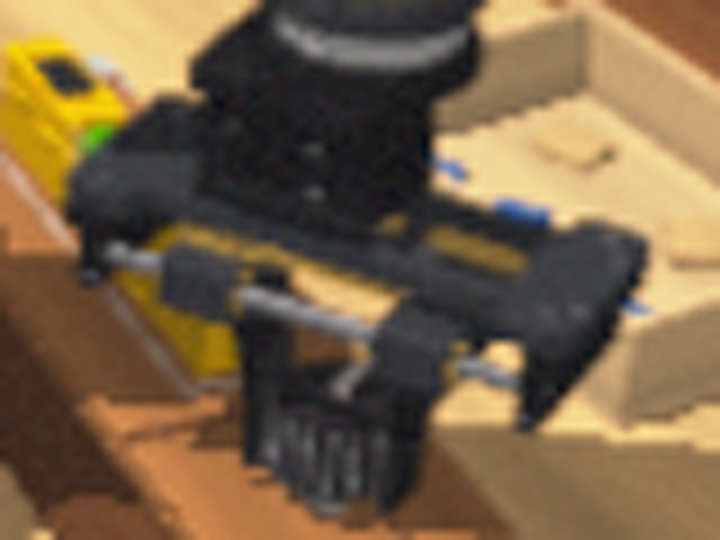

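The yaw changed by 53° and the knob's mark turned with it. Releasing, rising, turning back and returning to the patch.

```bash
python3 -m pendant '[{"rx":0,"ry":0,"rz":0,"tx":0,"ty":0,"tz":0,"jaw":60},{"rx":0,"ry":0,"rz":0,"tx":0,"ty":0,"tz":0,"jaw":60},{"rx":0,"ry":0,"rz":0,"tx":0,"ty":0,"tz":0,"jaw":60},{"rx":0,"ry":0,"rz":0,"tx":0,"ty":0,"tz":-10,"jaw":60},{"rx":0,"ry":0,"rz":0,"tx":0,"ty":0,"tz":-20,"jaw":60},{"rx":0,"ry":0,"rz":-5,"tx":0,"ty":0,"tz":-20,"jaw":60},{"rx":0,"ry":0,"rz":-7,"tx":0,"ty":0,"tz":-8,"jaw":0},{"rx":0,"ry":0,"rz":-7,"tx":0,"ty":0,"tz":0,"jaw":0},{"rx":0,"ry":0,"rz":-7,"tx":0,"ty":0,"tz":0,"jaw":0},{"rx":0,"ry":0,"rz":-7,"tx":0,"ty":0,"tz":0,"jaw":0},{"rx":0,"ry":0,"rz":-7,"tx":0,"ty":0,"tz":0,"jaw":0},{"rx":0,"ry":0,"rz":-7,"tx":0,"ty":0,"tz":0,"jaw":0},{"rx":0,"ry":0,"rz":-6,"tx":0,"ty":0,"tz":0,"jaw":0},{"rx":0,"ry":1,"rz":0,"tx":0,"ty":0,"tz":0,"jaw":0},{"rx":0,"ry":1,"rz":0,"tx":0,"ty":0,"tz":0,"jaw":0}]' 40
python3 - <<'E'
from h import *
go(.6066,-.0478,.115,80.4)
E
```

```text
time_s: 18.72
tool_pos: [0.5863, -0.164, 0.125]
tool_rot: [179.9, -0.1, 80.2]
force: [-0.4, -0.4, 0.3]
grip_width: 0.008
t 18.7167 pos [ 0.5863 -0.164   0.125 ] rot [ 1.7992e+02 -1.1000e-01  8.0170e+01] F [-0.4 -0.4  0.3] w 8.0 q [-25.9  21.   48.4  96.6 -16.7  69.8  16.6]
rz -0.23 then tx 117.9 ty 0.6 tz 10.3
```

```bash
python3 -m pendant '[{"rx":0,"ry":0,"rz":-0.2,"tx":15,"ty":0,"tz":0,"jaw":0},{"rx":0,"ry":0,"rz":0,"tx":30,"ty":0.6,"tz":0,"jaw":0},{"rx":0,"ry":0,"rz":0,"tx":35,"ty":0,"tz":0,"jaw":0},{"rx":0,"ry":0,"rz":0,"tx":25,"ty":0,"tz":0,"jaw":0},{"rx":0,"ry":0,"rz":0,"tx":12,"ty":0,"tz":10,"jaw":0},{"rx":0,"ry":0,"rz":0,"tx":0,"ty":0,"tz":10,"jaw":0},{"rx":0,"ry":0,"rz":0,"tx":0,"ty":0,"tz":6,"jaw":0},{"rx":0,"ry":0,"rz":0,"tx":0,"ty":0,"tz":0,"jaw":0}]' 40
python3 -m pendant '[{"rx":0,"ry":0,"rz":0,"tx":0,"ty":0,"tz":2,"jaw":0},{"rx":0,"ry":0,"rz":0,"tx":0,"ty":0,"tz":2,"jaw":0},{"rx":0,"ry":0,"rz":0,"tx":0,"ty":0,"tz":0,"jaw":0}]'
python3 -c "
from h import *
go(.6066,-.0478,.09)"
```

```text
time_s: 19.38
tool_pos: [0.6039, -0.0511, 0.0962]
tool_rot: [-179.8, 0.1, 80.3]
force: [0.3, 0.4, 2.8]
grip_width: 0.0004
time_s: 19.63
tool_pos: [0.6055, -0.0513, 0.0944]
tool_rot: [180.0, 0.1, 80.3]
force: [-0.5, -1.2, 2.3]
grip_width: 0.0004
t 19.6333 pos [ 0.6055 -0.0513  0.0944] rot [1.7997e+02 7.0000e-02 8.0330e+01] F [-0.5 -1.2  2.3] w 0.4 q [-34.7  22.2  45.7  98.5 -17.   66.5   6.1]
rz -0.00 then tx 3.7 ty 0.5 tz 4.4
```

```bash
python3 -m pendant '[{"rx":0,"ry":0,"rz":0,"tx":0,"ty":0,"tz":1.5,"jaw":0},{"rx":0,"ry":0,"rz":0,"tx":0,"ty":0,"tz":1.5,"jaw":0},{"rx":0,"ry":0,"rz":0,"tx":0,"ty":0,"tz":1,"jaw":0},{"rx":0,"ry":0,"rz":0,"tx":0,"ty":0,"tz":0,"jaw":0}]'
python3 -m pendant '[{"rx":0,"ry":0,"rz":0,"tx":0,"ty":0,"tz":1,"jaw":0},{"rx":0,"ry":0,"rz":0,"tx":0,"ty":0,"tz":0,"jaw":0}]'
```

```text
time_s: 19.97
tool_pos: [0.606, -0.0493, 0.0903]
tool_rot: [180.0, 0.0, 80.5]
force: [-0.1, -1.8, 1.8]
grip_width: 0.0003
time_s: 20.13
tool_pos: [0.606, -0.0493, 0.0897]
tool_rot: [180.0, 0.0, 80.5]
force: [-0.7, -2.8, 3.5]
grip_width: 0.0005
```

```bash
python3 -m pendant '[{"rx":0,"ry":0,"rz":0,"tx":0,"ty":0,"tz":1,"jaw":0},{"rx":0,"ry":0,"rz":0,"tx":0,"ty":0,"tz":0,"jaw":0}]'
python3 -m pendant '[{"rx":0,"ry":0,"rz":0,"tx":0,"ty":0,"tz":1,"jaw":0},{"rx":0,"ry":0,"rz":0,"tx":0,"ty":0,"tz":0,"jaw":0}]'
```

```text
time_s: 20.3
tool_pos: [0.606, -0.0492, 0.0896]
tool_rot: [180.0, -0.0, 80.5]
force: [-3.1, -0.8, 10.1]
grip_width: 0.0003
time_s: 20.47
tool_pos: [0.6061, -0.0493, 0.0896]
tool_rot: [180.0, -0.1, 80.5]
force: [-4.6, -0.8, 16.1]
grip_width: 0.0003
```

```bash
python3 -m pendant '[{"rx":0,"ry":0,"rz":0,"tx":0,"ty":0,"tz":0,"jaw":0},{"rx":0,"ry":0,"rz":0,"tx":0,"ty":0,"tz":0,"jaw":0},{"rx":0,"ry":0,"rz":0,"tx":0,"ty":0,"tz":0,"jaw":0},{"rx":0,"ry":0,"rz":0,"tx":0,"ty":0,"tz":0,"jaw":0},{"rx":0,"ry":0,"rz":0,"tx":0,"ty":0,"tz":0,"jaw":0},{"rx":0,"ry":0,"rz":0,"tx":0,"ty":0,"tz":0,"jaw":0},{"rx":0,"ry":0,"rz":0,"tx":0,"ty":0,"tz":0,"jaw":0},{"rx":0,"ry":0,"rz":0,"tx":0,"ty":0,"tz":0,"jaw":0},{"rx":0,"ry":0,"rz":0,"tx":0,"ty":0,"tz":0,"jaw":0},{"rx":0,"ry":0,"rz":0,"tx":0,"ty":0,"tz":0,"jaw":0},{"rx":0,"ry":0,"rz":0,"tx":0,"ty":0,"tz":0,"jaw":0},{"rx":0,"ry":0,"rz":0,"tx":0,"ty":0,"tz":0,"jaw":0},{"rx":0,"ry":0,"rz":0,"tx":0,"ty":0,"tz":0,"jaw":0},{"rx":0,"ry":0,"rz":0,"tx":0,"ty":0,"tz":0,"jaw":0},{"rx":0,"ry":0,"rz":0,"tx":0,"ty":0,"tz":0,"jaw":0},{"rx":0,"ry":0,"rz":0,"tx":0,"ty":0,"tz":0,"jaw":0},{"rx":0,"ry":0,"rz":0,"tx":0,"ty":0,"tz":0,"jaw":0},{"rx":0,"ry":0,"rz":0,"tx":0,"ty":0,"tz":0,"jaw":0}]'
python3 look.py p2 4
python3 - <<'E'
from ov import *
np.set_printoptions(linewidth=200)
c2,P2=ov("p2.pkl","o_p2",.617,.0165,-9.6,.0643,.0005,(320,140,375,190),12)
for h in(.038,.041):
    r=bub(c2,P2,h); print(h,r[0].round(2),"s mm",r[1].round(2),"perp px",r[2].round(2))
ss,v,q=prof(c2,P2,.039); print(np.c_[ss*1000,v].round().astype(int)[::2].T)
E
```

```text
time_s: 21.97
tool_pos: [0.6061, -0.0492, 0.0896]
tool_rot: [179.9, -0.1, 80.5]
force: [-4.6, -1.4, 15.0]
grip_width: 0.0002
noise [0.        0.8291562 0.8660254]
t 22.1667 pos [ 0.6061 -0.0493  0.0896] rot [ 1.7995e+02 -6.0000e-02  8.0490e+01] F [-5.7 -0.7 14.7] w 0.6 q [-34.6  22.5  45.4  98.7 -17.4  66.    6.3]
rz -0.00 then tx 1.6 ty 0.1 tz 2.1
0.038 [343.56 167.87] s mm 4.33 perp px 0.17
0.041 [343.56 167.87] s mm 1.4 perp px -0.32
[[-27 -25 -23 -21 -19 -17 -15 -13 -11  -9  -7  -5  -3  -1   1   3   5   7   9  11  13  15  17  19  21  23  25  27]
 [138 134 112  87  57  55  58  59  65  89 118 152 183 213 234 242 230 212 188 152 125 105  94  93  93  91  88  84]
 [117 124 133 144 156 154 152 152 154 160 169 187 211 232 241 241 228 212 191 173 168 172 182 178 173 171 160 137]
 [ 14  15  17  16  13  15  18  20  28  57  90 126 161 197 225 236 218 195 165 117  74  37  11  16  21  27  36  48]]
```

View pics/o_p2.png

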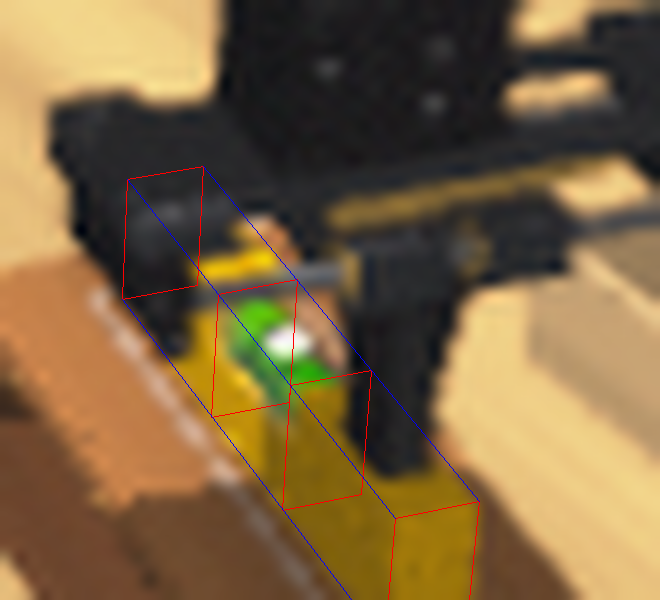

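View pics/p2.png

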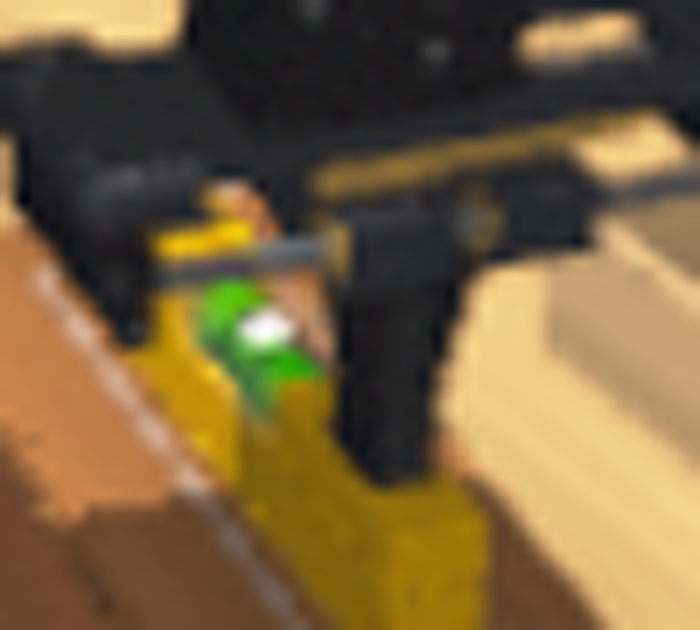

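The bubble moved to about 0–1.3 mm. To tighten the scale and offset, I'll cross-check with the raised-shelf picture, where the bubble is at its -15 stop, and with the vial boundaries.

Run:
```python
from ov import *
np.set_printoptions(linewidth=220)
A=dict(bench=("side0.pkl",.438,-.0605,2.5,0,0),p1=("p1.pkl",.617,.0165,-9.6,.063,-.0095),p2=("p2.pkl",.617,.0165,-9.6,.0643,.0005),raised=("s16.pkl",.617,.0165,-9.6,.0690,.035))
for n,a in A.items():
  c,P=ov(a[0],"z_"+n,*a[1:],(320,140,375,190),12)
  im=c.get("imgf",c["img"].astype(np.float32))
  for x,h in((-.003,.038),(0,.040),(.003,.040)):
    ss=np.arange(-.030,.0305,.0005); q=w2px(c,np.array([P(x,y,h) for y in ss])).astype(np.float32)
    v=cv2.remap(im,q[:,0].reshape(1,-1),q[:,1].reshape(1,-1),cv2.INTER_CUBIC)[0]
    B=v[:,2]; pk=np.clip(B-60,0,None)*((ss>-.024)&(ss<.02))
    R=v[:,0]; seg=(ss<-.012)
    print(n,x,h,"centroid B",round((pk*ss).sum()/pk.sum()*1000,2),"maxB",B.max().round())
    if x==0: print(np.c_[ss*1000,v].round().astype(int)[::4].T)
```

```text
bench -0.003 0.038 centroid B 2.76 maxB 231.0
bench 0 0.04 centroid B 1.66 maxB 273.0
[[-30 -28 -26 -24 -22 -20 -18 -16 -14 -12 -10  -8  -6  -4  -2   0   2   4   6   8  10  12  14  16  18  20  22  24  26  28  30]
 [242 245 232 191 133  72  45  48  52  49  52  73 122 177 229 263 272 264 227 162  89  54  63  79  85  87  87  94 114 140 175]
 [200 198 192 184 176 166 160 160 158 151 138 132 151 189 230 258 266 261 232 182 130 120 145 168 175 175 175 174 164 150 145]
 [  6   3  10  20  26  28  22  14   6   9  22  50 103 160 216 257 273 263 218 144  60  10   5  11   8   4   8  10  10  10  10]]
bench 0.003 0.04 centroid B 1.7 maxB 234.0
p1 -0.003 0.038 centroid B 8.88 maxB 211.0
p1 0 0.04 centroid B 7.08 maxB 260.0
[[-30 -28 -26 -24 -22 -20 -18 -16 -14 -12 -10  -8  -6  -4  -2   0   2   4   6   8  10  12  14  16  18  20  22  24  26  28  30]
 [134 130 119 102  81  63  55  52  53  55  55  54  60  79 115 154 195 232 256 262 251 220 172 122  82  70  71  72  69  66  67]
 [118 126 135 141 145 149 152 150 135 119 111 121 141 162 185 209 229 245 256 259 251 230 206 184 167 156 145 127 104  87  77]
 
[... 744 characters left out ...]
6  68  78]]
p2 0.003 0.04 centroid B 2.29 maxB 224.0
raised -0.003 0.038 centroid B -11.99 maxB 241.0
raised 0 0.04 centroid B -12.95 maxB 273.0
[[-30 -28 -26 -24 -22 -20 -18 -16 -14 -12 -10  -8  -6  -4  -2   0   2   4   6   8  10  12  14  16  18  20  22  24  26  28  30]
 [251 254 246 236 225 223 229 242 256 266 257 218 167 107  65  44  47  55  63  64  66  72  87  94  93  94 107 123 141 162 189]
 [211 210 207 209 217 228 240 250 260 265 255 226 195 168 154 151 156 159 155 144 136 139 152 168 178 178 175 170 165 161 161]
 [  8  17  39  66 101 137 182 229 260 273 258 211 151  80  28   5   9  21  30  30  25  20  17  12   7   6   8   9  10  10  10]]
raised 0.003 0.04 centroid B -12.19 maxB 243.0
```

View pics/z_raised.png

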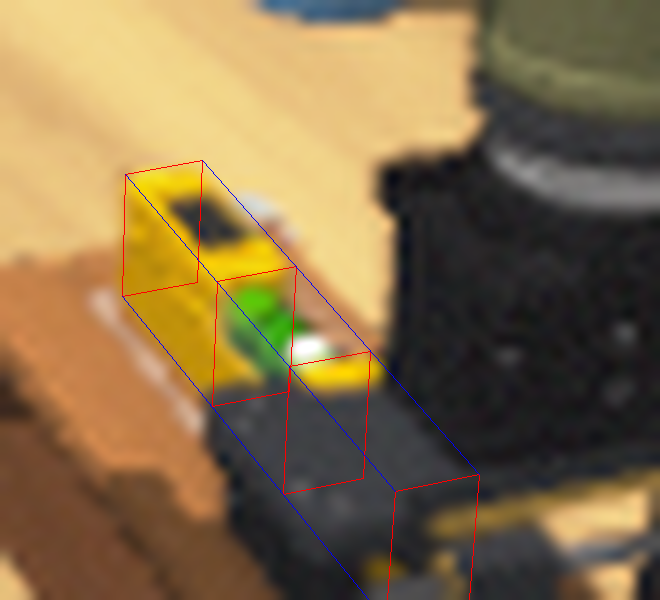

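All of the pictures carry the same ~+1.7 mm reading offset: bench (true 0) reads +1.7, raised stop (true -15) reads -12.9, and now +1.5. So the bubble is at 0 ± 0.6 mm. Last check before handing in: the level inside the outline, the foot on its pad and the force.

Run:
```python
from ov import *
c=cam("side"); pickle.dump(c,open("f.pkl","wb")); t=cam("top"); save(c,"full_s"); 
draw(c,[(rect(.6172,.0172,-9.6,.21,.042,.0643,0),(0,255,255)),(rect(.617,.0165,-9.6,.2,.026,.0643,0),(255,0,0))],"f_s",(310,130,410,220),7)
draw(t,[(rect(.6172,.0172,-9.6,.21,.042,.0643,0),(0,255,255))],"f_t",(250,115,350,195),7)
cc,P=ov("f.pkl","z_f",.617,.0165,-9.6,.0643,.0005,(320,140,375,190),12); print(bub(cc,P,.041)[1])
go(.606,-.0493,.0896)
```

```text
1.3390622617463304
t 22.2667 pos [ 0.6061 -0.0493  0.0896] rot [ 1.7995e+02 -6.0000e-02  8.0480e+01] F [-4.4 -1.5 14.5] w 0.8 q [-34.6  22.5  45.4  98.7 -17.4  66.    6.3]
rz -0.00 then tx -0.1 ty -0.1 tz -0.0
```

View pics/f_s.png

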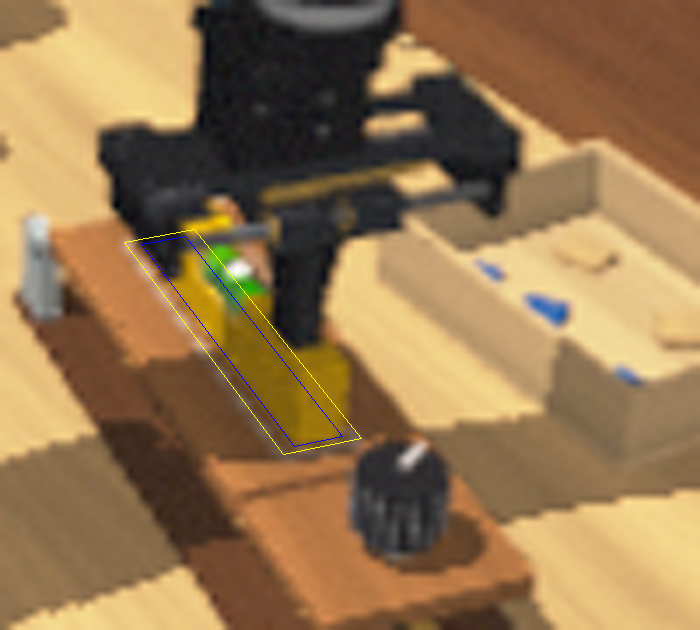

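View pics/full_s.png

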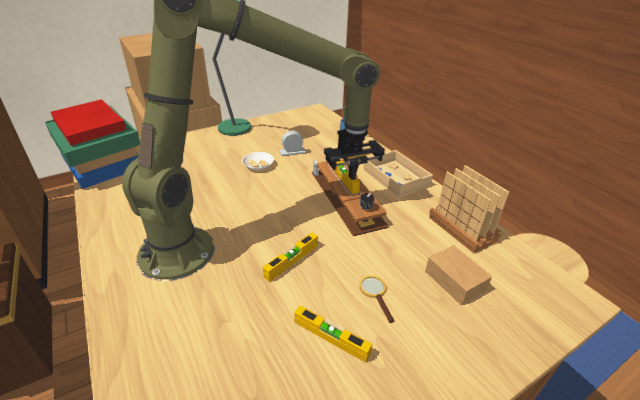

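View pics/f_t.png

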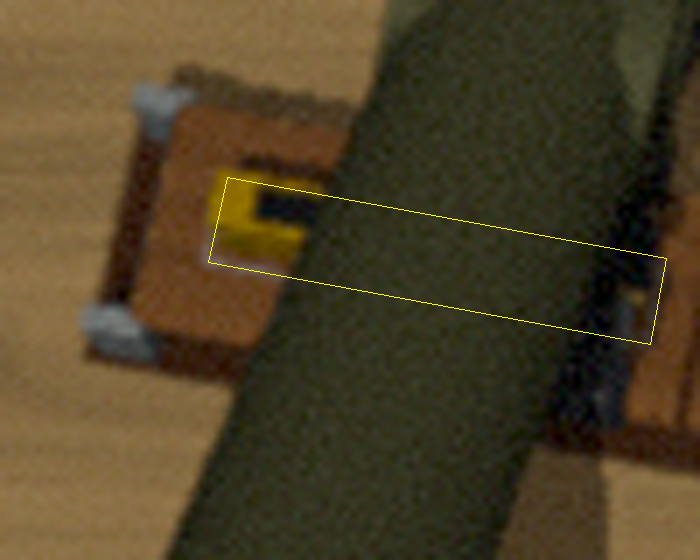

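```bash
python3 -c "
from cell import env
print(env.sign_off())"
```

```text
the job is handed in; nothing more can be done
None
```

I stood the leftmost yellow level lengthwise inside the white outline on the shelf. Pressing its foot-end patch gave a first bubble reading of about +5.5 mm, toward the hinge. I turned the knob 53° clockwise and pressed again at about 15 N, and handed the job in at 22.3 s while still pressing.

**Last checks**
- **Press:** the force was steady at 14.5–16 N. The press height had stopped moving, about 2.2 mm higher than on the first press, which matches the knob turn with the foot bearing on its pad.
- **Bubble:** it is at about 0 ± 0.6 mm. The raw reading of +1.3 to +1.5 mm carries an offset of about 1.7–2 mm. I found that offset from the bench picture (true 0) and the raised-shelf picture (true -15). I could not make out the two black lines themselves at this resolution.
- **Outline:** the side view puts the level about centred, and the top view gives a gap of about 2–3 mm at the hinge end. The arm hid the vial from the top camera, so the bubble reading rests on the side camera alone.
- **Other things:** I did not touch the dish, the loupe or the clock, and they looked undisturbed in the last picture.

**Disagreement:** the fingertips really sit about 20 mm above the reported TCP, not 14 mm below it as the description says. I saw this in the images, confirmed it by touch, and allowed for it throughout.

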